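# Index the tube carousel and hold a stem thermometer through guide and probe cap

## Robot

A 7-joint arm with a two-finger parallel gripper is mounted at the origin on a cart in front of the work surface, level with it; the furniture and walls round the work are solid. World frame = base frame: x ahead of the robot, y to its left, z up, the work surface at z = 0. Lengths are in m, angles in rad, forces in N, time in s.
With the tool pointing down it reaches from about 0.35 to 0.9 m from the base axis. Payload 8.1 kg.
Tool frame: the origin (TCP) lies on the centre line of the jaws, within the pads' length; the fingertips stand 14 mm ahead of it and the grasp point (between the pads) lies 5 mm behind it; z points along the fingers, y is the direction in which the jaws open and shut (so a half turn about z gives the same grasp; the last joint's range is limited). The gripper opens to 92 mm and grips with 3 to 60 N. Pads are 19 mm wide; open, the fingers measure 130 mm over their backs; the gripper's body (75 mm by 190 mm) begins 47 mm behind the grasp point.
Start: joints at [-1.234, 0.434, 0.025, 1.573, -0.012, 1.134, -0.075], TCP at [0.266, 0.566, 0.241] pointing down, gripper open.
Joint ranges: [-2.62, 2.62], [-0.44, 2.09], [-1.27, 1.32], [0.08, 2.57], [-1.32, 4.46], [0.12, 2], [-2.74, 2.74]. Speed limits (rad/s): [2.22, 2.22, 3.01, 3.01, 3.14, 3.14, 3.14].

## Interface

Orientations are given as a rotation vector (axis times angle).
In Python, from cell import arm, optics gives the robot as it stands.
- The arm moves only by the shell command python3 -m creep 'ROWS' [FORCE]. ROWS is JSON, a list of rows, each an object with "translation": the shift along the tool's x, y, z in m, a list of three; "rot": the turn, a rotation vector about the tool's x, y, z in degrees, a list of three; "jaw": the finger opening in m, from 0 to 0.0918. In form: [{"translation": [x, y, z], "rot": [wx, wy, wz], "jaw": jaw}, ...]. A call has 1 to 12 rows; each row shifts and turns the commanded pose from where the row before left it, along the tool's axes as they then stand; what a row does not reach is not made up. A row lasts 1/12 s, in which the tool goes at most 41.7 mm and 7.16 degrees, less where a joint would pass 70% of its speed; a pose out of reach is approached as far as the arm can. A call is refused whole if a number of a shift passes 0.0417 or a number of a turn 7.16, either way. A call with a gripper value outside its range is refused whole. The fingers move at their own pace and stop on an object; FORCE is the grip in N (left out, the last holds). Time passes only in rows, so rows that do not move let the fingers close. It gives the time, the measured TCP pose, the force and the opening at its end, in the units of the state.
- arm.observe(): the state, without advancing time (a new reading comes with each control period).
- optics.get_image(name): name is "scene" or "side" or "wrist"; returns the picture (400x640x3 uint8, red, green, blue); there is no depth.
- optics.camera_info(name): a dict with "fx", "fy", "cx", "cy" (pixels), "R" (3x3) and "t" (3): a world point X has camera coordinates R X + t. Camera axes: x right, y down, z forward; pixel columns grow to the right and rows downward; lengths in m; the calibration is good to about 2 mm. The wrist camera is an equidistant fisheye: a pixel r from the principal point sees the ray r / f radians off the axis. A picture is of the moment at which its call begins: read the wrist's pose just before it. camera_info takes no time and is no camera call; for the wrist camera it gives the pose at the moment of the call.
- arm.sign_off(): hands the job in, once; it reports no verdict.
Trained networks look in the newest picture that a camera, given by its name, has taken for a name from the list of things; names that differ only in an ending like _2 or _b are one class to them, and where a whole thing is asked for, a point or a joint stands for the part that bears it (a point fixed in the world has none). Each returns a list of dicts, best first, with "score" (0 to 1); they miss things now and then, are a little off and sometimes report something else, mostly with a low value. They report only what shows in the picture. A call takes as long as a camera call. They do not tell look-alikes from the thing itself.
- optics.boxes_of(camera, thing): "location" ([column, row] in pixels, amid what is visible of it).
- optics.pinpoint(camera, thing): "location" ([column, row] in pixels: a listed point, or the origin of a listed thing).
The state is a dict: "clock": time; "joints": joint angles; "dq": joint speeds; "joint_efforts": joint torques, N m; "position": TCP position; "ee_rot": TCP orientation; "force": force on the tool from outside, world axes, zero at the start; "ft_torque": the same for the moment, N m; "width": opening from 0.0 (shut) to 1.0 (fully open).
Only numpy, scipy, OpenCV 4.12 (cv2) and the standard library are available. Lean on these libraries where they do the work, as an engineer would, in place of code of your own. Each camera call takes 0.05 s, during which the arm holds its last target.

## Task

Take a reading in the tube with the blue probe cap: turn the carousel on by one position with its centre knob, so that this tube clicks into place straight under the brass guide bush, and let go of the knob. Then draw the stem thermometer up out of its stand, thread its stem down through the brass guide and on through the blue cap without forcing it, and finish while still holding it upright by its handle there, with the black band on the stem level with the mouth of the brass guide so that the tip hangs clear of the tube's bottom. Do not disturb the glassware and other loose things around.

Things in the scene. Friction and masses are not known exactly. Their poses are not given: they have to be found in the camera images.
- station: carousel's fixed base, grey round plate 244 mm across, 12 mm thick; origin on the vertical turning axis, on the worktop. Its x axis points to the post that carries the guide: guide 80 mm out, post (18 mm thick, clamp on top reaching 148 mm high) 136 mm out.
- carousel: rack on an aluminium plate 212 mm across; six amber tubes (black caps 28 mm wide, tops 110 mm high) every 60 deg, 80 mm from the axis. Origin as station's; x axis points to the blue-capped tube. A sprung roller detent holds six stations 60 deg apart and pulls it into the nearest when let go (0.3 N m to pass). It starts one station anticlockwise (seen from above) of blue under the guide.
- knob (a point): half-way up the grip of the carousel's round black centre knob (38 mm across, 132 to 166 mm above the worktop), on the turning axis, 150 mm up. Grip it at any yaw from above. Only the guide, its arm and post (up to 152 mm high, from 66 mm off the axis outward) stand higher than the caps' 117 mm.
- port (a point): centre of the mouth of the flared bush in the blue cap, 117 mm above the worktop, turning with the carousel. Bore 11 mm, straight from 6 mm to 25 mm below the mouth, flared to about 20 mm at the mouth. The tube's floor is 76 mm below this point.
- guide (a point): centre of the mouth of the fixed brass guide bush, 152 mm above the worktop. Bore 11 mm, vertical, straight from 6 mm to 24 mm below the mouth, where it ends, 11 mm above the mouth of the blue cap when that stands under it; flared to about 20 mm at the mouth.
- stand: stand of the thermometer: dark steel foot 84 mm across with an upright white sleeve, 21 mm thick with a 15 mm bore, open at the top 126 mm above the worktop. Origin at the middle of its underside. It does not move.
- thermometer: the stem thermometer, about 80 g, loose, upright in its stand with its handle resting on the sleeve; origin at the tip of the stem, z up along the stem. Straight steel stem 8 mm thick with a round end, 110 mm long; above it a white square handle 20 x 20 mm and 60 mm tall, flats along its own x and y. Lift it 112 mm or more to clear the sleeve.
- handle (a point): centre of the thermometer's handle (half-way up), 140 mm above its tip
- band (a point): middle of the black depth band (5 mm wide) on the stem, 92 mm above the tip
- tip (a point): the lower end of the stem
- flask_a: small conical flask, 52 x 52 x 85 mm, loose bystander, origin under its middle
- flask_b: small conical flask, 52 x 52 x 85 mm, loose bystander, origin under its middle
- foil_flask: flask wrapped in foil, 58 x 65 x 153 mm, loose bystander, origin under its middle
- cylinder: glass measuring cylinder, 50 x 57 x 201 mm, loose bystander, origin under its middle
- bulb: red rubber pipette bulb, 51 x 51 x 76 mm, loose bystander, origin under its middle
Mind the look-alikes: they are no part of the job. Leave any brown or orange look-alike of the thermometer alone.

How it is judged:
By the outcome, as a careful person would: the job done as asked, in the order asked, and still so for the second after the job is handed in, while the arm keeps its last pose, push and grip.
It also fails if it takes over 58 s, if anything falls off the work surface, if the arm or the gripper's body presses on something with over 40 N, if the wrist force passes 120 N, or if a joint passes its speed limit or range.

## Working session

There is one attempt and no reset: what is moved stays moved. The work goes in short steps, Python scripts to look and compute and a shell command to move; the robot and the scene stay as the last step left them, time stands still between calls to the robot, and variables do not carry over. Pictures are saved under pics/ and viewed, and the job is handed in when it is done.

```bash
ls; mkdir -p pics; python3 - <<'E'
from cell import arm, optics
import cv2
print(arm.observe())
for n in ["scene","side","wrist"]:
    im=optics.get_image(n); cv2.imwrite(f"pics/{n}0.png",im[:,:,::-1])
    ci=optics.camera_info(n); print(n,ci)
E
```

```text
pics
{'clock': 0.0, 'joints': array([-1.23359825,  0.43523414,  0.02493819,  1.57411051, -0.01162853,
        1.13402107, -0.07508477]), 'dq': array([ 5.78906616e-05,  1.15960468e-03, -7.23557668e-04,  1.60446042e-04,
       -8.92453421e-04, -1.02764521e-03, -1.44159870e-03]), 'joint_efforts': array([-4.52731610e-04, -6.67864537e+01,  9.84599032e-01, -3.14461005e+01,
       -6.06590370e-02,  4.26345645e-02,  1.65691072e-04]), 'position': array([0.26590644, 0.56505174, 0.23993244]), 'ee_rot': array([-6.85278329e-01, -3.06568440e+00,  2.52725586e-03]), 'force': array([ 0.77926388, -0.06032429, -0.5570209 ]), 'ft_torque': array([ 0.00936336, -0.01470673,  0.01190176]), 'width': 1.0005497941895338}
scene {'fx': 370.2000301775813, 'fy': 370.2000301775813, 'cx': 316.73232560900806, 'cy': 199.5026960939066, 'R': array([[ 0.60180926, -0.79857925, -0.00983818],
       [-0.47079898, -0.34478961, -0.81207662],
       [ 0.64511544,  0.49334704, -0.58346788]]), 't': array([-0.38089914,  0.37538811,  0.63923102])}
side {'fx': 466.9586854043508, 'fy': 466.9586854043508, 'cx': 314.6856052182432, 'cy': 199.0585120364843, 'R': array([[-0.91977296, -0.39239995, -0.00632232],
       [-0.2634408 ,  0.62927738, -0.73116956],
       [ 0.29088939, -0.67084443, -0.68216648]]), 't': array([0.54502005, 0.24045144, 1.32658286])}
wrist {'fx': 309.70691628693146, 'fy': 309.70691628693146, 'cx': 317.3138403788229, 'cy': 202.27206259687688, 'R': array([[ 4.24820030e-01,  9.05277774e-01, -3.06221049e-04],
       [ 8.66298811e-01, -4.06430122e-01,  2.90415094e-01],
       [ 2.62781872e-01, -1.23639428e-01, -9.56900716e-01]]), 't': array([-0.62504153, -0.03738776,  0.39033809])}
```

View pics/scene0.png

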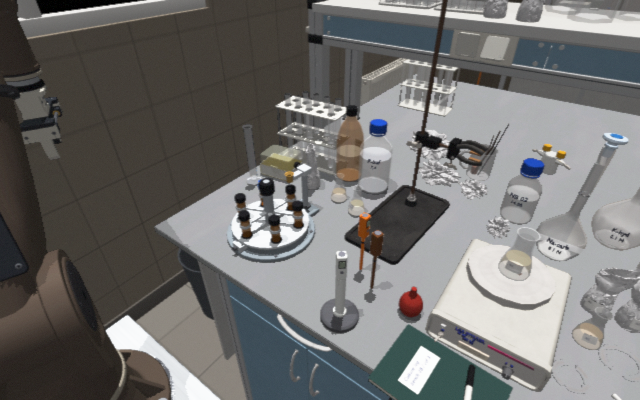

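View pics/side0.png

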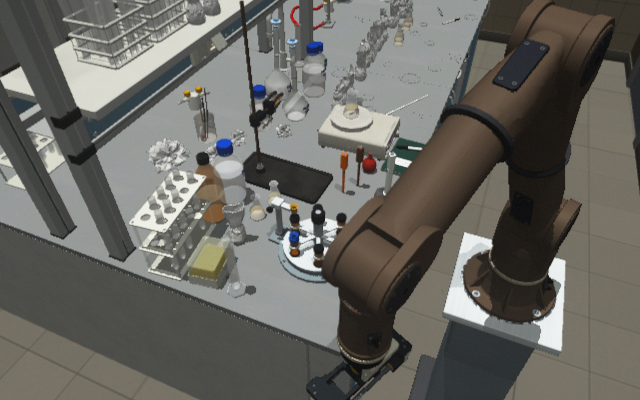

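View pics/wrist0.png

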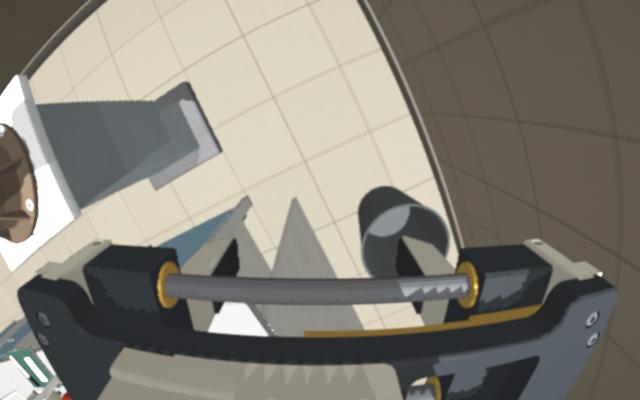

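The scene view shows the carousel at (270,225), the white thermometer in its stand at (340,300), the orange and brown look-alikes at (364,240) and (376,260), and the bulb at (411,303). In the side view the blue cap is at (294,240) and the guide post at (277,215).

```bash
cat > h.py <<'E'
from cell import arm, optics
import numpy as np, cv2
from scipy.spatial.transform import Rotation as Ro
def ray(n,p,ci=None):
    ci=ci or optics.camera_info(n)
    a=np.array([(p[0]-ci['cx'])/ci['fx'],(p[1]-ci['cy'])/ci['fy']])
    if n=='wrist':
        r=np.linalg.norm(a); d=np.array([*(a/r*np.sin(r)),np.cos(r)]) if r>0 else np.array([0,0,1.])
    else: d=np.array([*a,1.])
    R=ci['R']; return -R.T@ci['t'], R.T@(d/np.linalg.norm(d))
def at_z(n,p,z,ci=None):
    o,d=ray(n,p,ci); return o+d*(z-o[2])/d[2]
def tri(*rs):
    A=sum(np.eye(3)-np.outer(d,d) for o,d in rs); b=sum((np.eye(3)-np.outer(d,d))@o for o,d in rs)
    return np.linalg.solve(A,b)
def proj(n,X,ci=None):
    ci=ci or optics.camera_info(n); c=ci['R']@np.asarray(X,float)+ci['t']
    if n=='wrist':
        r=np.hypot(c[0],c[1]); th=np.arctan2(r,c[2]); a=c[:2]/max(r,1e-9)*th
    else: a=c[:2]/c[2]
    return np.array([ci['cx']+ci['fx']*a[0],ci['cy']+ci['fy']*a[1]])
def crop(n,name,c,w,h,s,im=None):
    im=optics.get_image(n) if im is None else im
    x,y=int(c[0]-w/2),int(c[1]-h/2); x=max(x,0);y=max(y,0)
    cv2.imwrite(f'pics/{name}.png',cv2.resize(im[y:y+h,x:x+w,::-1],None,fx=s,fy=s,interpolation=cv2.INTER_CUBIC)); return x,y
E
python3 - <<'E'
from h import *
np.set_printoptions(precision=4,suppress=True)
for n in ['scene','side']:
    im=optics.get_image(n)
    for t,z in [('station',0),('knob',.150),('port',.117),('guide',.152),('stand',0),('thermometer',.016),('handle',.156),('flask_a',0),('foil_flask',0),('cylinder',0),('bulb',0)]:
        for r in optics.pinpoint(n,t)[:3]:
            print(n,t,round(r['score'],2),np.round(r['location'],1),at_z(n,r['location'],z))
    if n=='scene': crop(n,'s1',(320,250),200,150,4,im)
    else: crop(n,'d1',(340,220),200,150,4,im)
print(arm.observe()['clock'])
E
```

```text
scene station 0.88 [272.7 226.7] [0.5595 0.1011 0.    ]
scene knob 0.79 [268.2 185.6] [0.5483 0.0903 0.15  ]
scene port 0.8 [259.8 179.3] [0.5927 0.1678 0.117 ]
scene port 0.74 [353.  210.9] [ 0.6239 -0.1204  0.117 ]
scene port 0.59 [410.  313.2] [ 0.4285 -0.3659  0.117 ]
scene guide 0.66 [290.5 172.1] [0.6302 0.0847 0.152 ]
scene stand 0.73 [337.7 197.2] [0.7877 0.0341 0.    ]
scene stand 0.71 [341.8 315.9] [ 0.4255 -0.2244  0.    ]
scene thermometer 0.82 [359.8 268.9] [ 0.5534 -0.1902  0.016 ]
scene thermometer 0.55 [371.3 286.9] [ 0.5212 -0.2408  0.016 ]
scene handle 0.88 [341.6 262.9] [ 0.4269 -0.2174  0.156 ]
scene handle 0.71 [362.3 227.3] [ 0.5423 -0.1939  0.156 ]
scene handle 0.69 [375.2 244. ] [ 0.5124 -0.2429  0.156 ]
scene flask_a 0.73 [338.9 279.4] [ 0.5081 -0.1607  0.    ]
scene flask_a 0.68 [355.3 210.1] [ 0.7637 -0.0461  0.    ]
scene foil_flask 0.82 [311.6 184. ] [0.7991 0.1466 0.    ]
scene cylinder 0.9 [255.8 181.4] [0.7012 0.3077 0.    ]
scene cylinder 0.41 [338.5 317. ] [ 0.4188 -0.2203  0.    ]
scene bulb 0.84 [407.9 311.4] [ 0.5214 -0.3341  0.    ]
side station 0.77 [316.1 252.5] [0.5439 0.1031 0.    ]
side port 0.66 [297.3 233.3] [0.5809 0.1502 0.117 ]
side port 0.63 [318.6 251.6] [0.4995 0.1892 0.117 ]
side guide 0.87 [296.9 203.3] [0.6168 0.0722 0.152 ]
side stand 0.74 [387.6 196. ] [ 0.4169 -0.2242  0.    ]
side thermometer 0.63 [343.9 192.1] [ 0.5561 -0.1684  0.016 ]
side handle 0.69 [344.1 162.5] [ 0.5552 -0.1531  0.156 ]
side handle 0.43 [359.6 151.7] [ 0.5282 -0.2255  0.156 ]
side flask_a 0.7 [257.6 213.4] [0.7876 0.0228 0.    ]
side flask_a 0.44 [277.1 198.5] [ 0.7604 -0.0668  0.    ]
side foil_flask 0.88 [239.6 237.9] [0.7879 0.1409 0.    ]
side foil_flask 0.44 [295.2 202. ] [ 0.6961 -0.0749  0.    ]
side cylinder 0.98 [235.4 290.8] [0.6984 0.3207 0.    ]
side bulb 0.56 [369.5 170.1] [ 0.5176 -0.333   0.    ]
1.35
```

View pics/s1.png

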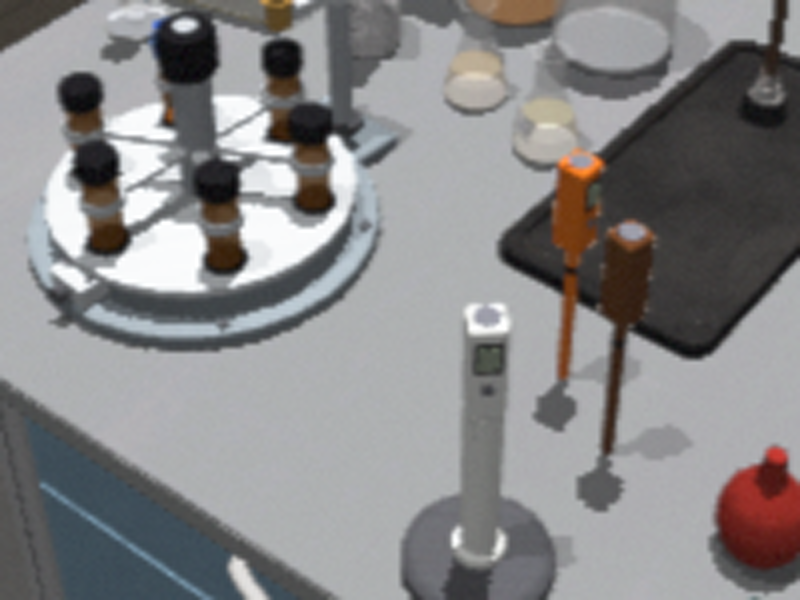

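View pics/d1.png

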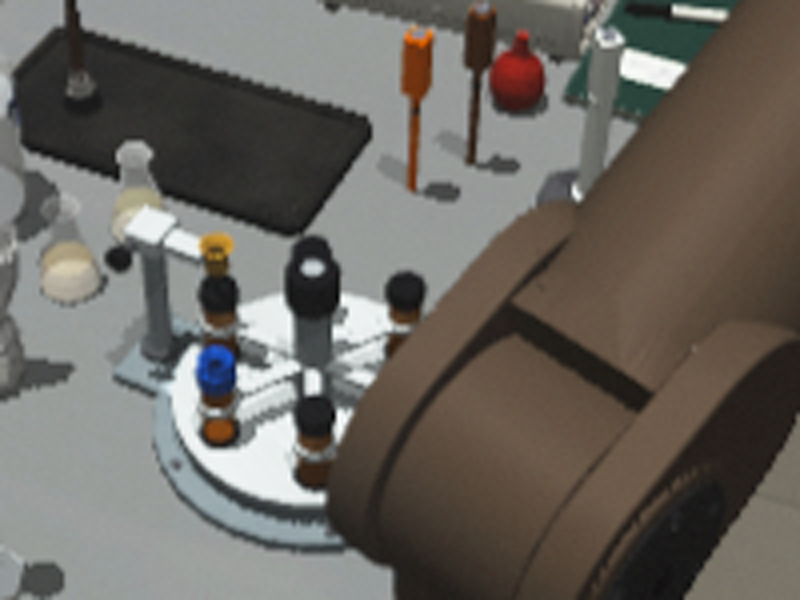

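Candidates for the thermometer in the scene view are white in the stand at (341,263), orange at (362,227) and brown at (375,244). I choose the white one, and the crop confirms it sits in a white sleeve on a dark foot. First I move toward the knob for a wrist view.

```bash
python3 -m creep '[{"translation":[-0.033,-0.0215,-0.003],"rot":[0,0,0],"jaw":0.07},{"translation":[-0.033,-0.0215,-0.003],"rot":[0,0,0],"jaw":0.07},{"translation":[-0.033,-0.0215,-0.003],"rot":[0,0,0],"jaw":0.07},{"translation":[-0.033,-0.0215,-0.003],"rot":[0,0,0],"jaw":0.07},{"translation":[-0.033,-0.0215,-0.003],"rot":[0,0,0],"jaw":0.07},{"translation":[-0.033,-0.0215,-0.003],"rot":[0,0,0],"jaw":0.07},{"translation":[-0.033,-0.0215,-0.003],"rot":[0,0,0],"jaw":0.07},{"translation":[-0.033,-0.0215,-0.003],"rot":[0,0,0],"jaw":0.07},{"translation":[-0.033,-0.0215,-0.003],"rot":[0,0,0],"jaw":0.07},{"translation":[-0.033,-0.0215,-0.003],"rot":[0,0,0],"jaw":0.07},{"translation":[0,0,0],"rot":[0,0,0],"jaw":0.07},{"translation":[0,0,0],"rot":[0,0,0],"jaw":0.07}]'
python3 - <<'E'
from h import *
np.set_printoptions(precision=4,suppress=True)
s=arm.observe();print(s['joints'],s['position'],s['ee_rot'],s['clock'])
im=optics.get_image('wrist');cv2.imwrite('pics/w1.png',im[:,:,::-1])
ci=optics.camera_info('wrist')
for t,z in [('knob',.150),('port',.117),('guide',.152),('station',0),('handle',.156),('stand',0)]:
    for r in optics.pinpoint('wrist',t)[:3]: print(t,round(r['score'],2),np.round(r['location'],1),at_z('wrist',r['location'],z,ci))
im=optics.get_image('side');cv2.imwrite('pics/d2.png',im[:,:,::-1])
E
```

```text
clock: 2.35
position: [0.4746, 0.2279, 0.2711]
ee_rot: [0.694, 3.063, 0.0]
force: [-0.4, 0.7, 0.1]
width: 0.765
[-0.6899  0.2457  0.1751  1.7793 -0.0464  1.1197  0.6257] [0.4746 0.2279 0.2711] [0.6936 3.063  0.0002] 2.35
knob 0.59 [231.9 305.9] [0.5414 0.0975 0.15  ]
port 0.95 [308.4 305.1] [0.5936 0.1625 0.117 ]
station 0.61 [252.2 247.6] [0.5394 0.0918 0.    ]
stand 0.73 [ 91.3 251.7] [ 0.425  -0.2071  0.    ]
```

View pics/w1.png

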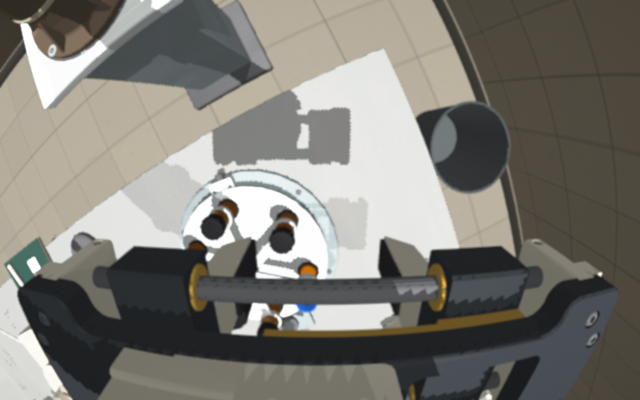

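View pics/d2.png

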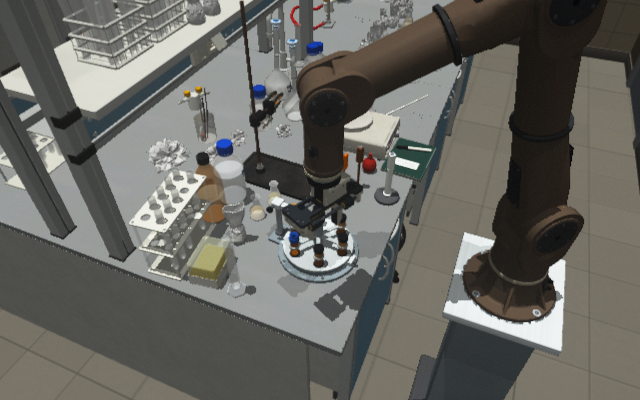

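The wrist view shows the carousel at (260,230), with the blue cap partly hidden at (308,305). I next cross-check the knob, station and stand by combining the views.

```bash
python3 - <<'E'
from h import *
np.set_printoptions(precision=4,suppress=True)
k=[(220+188/4,175+28/4),(240+313/4,145+268/4)]
print('knobtop',at_z('scene',k[0],.166),at_z('side',k[1],.166),tri(ray('scene',k[0]),ray('side',k[1])))
p=[(259.8,179.3),(297.3,233.3)]
print('port',tri(ray('scene',p[0]),ray('side',p[1])))
p=[(290.5,172.1),(296.9,203.3)]
print('guide',tri(ray('scene',p[0]),ray('side',p[1])))
# guide mouth side, by eye
print('guide eye',at_z('side',(240+217/4,145+240/4),.152))
p=[(341.8,315.9),(387.6,196)]
print('stand',tri(ray('scene',p[0]),ray('side',p[1])))
p=[(220+487/4,175+316/4),(240+608/4,145+38/4)]
print('handle top',tri(ray('scene',p[0]),ray('side',p[1])),at_z('scene',p[0],.186),at_z('side',p[1],.186))
for n in ['scene','side']:
    im=optics.get_image(n)
    for t,z in [('station',0),('knob',.150),('port',.117),('guide',.152),('stand',0),('handle',.156)]:
        for r in optics.pinpoint(n,t)[:3]: print(n,t,round(r['score'],2),np.round(r['location'],1),at_z(n,r['location'],z))
print('d2 o',crop('side','d3',(320,230),160,120,5))
E
```

```text
knobtop [0.5416 0.0863 0.166 ] [0.5403 0.0945 0.166 ] [0.5433 0.0899 0.1624]
port [0.5796 0.1561 0.1261]
guide [0.617  0.0759 0.1588]
guide eye [0.6208 0.0817 0.152 ]
stand [ 0.42   -0.2249  0.0019]
handle top [ 0.4213 -0.2189  0.1829] [ 0.4212 -0.2206  0.186 ] [ 0.4185 -0.2128  0.186 ]
scene station 0.75 [273.8 228.9] [0.5542 0.092  0.    ]
scene port 0.81 [259.2 180.8] [0.5861 0.1637 0.117 ]
scene guide 0.76 [290.6 176.6] [0.6129 0.0697 0.152 ]
scene stand 0.9 [338.4 316.6] [ 0.4196 -0.2195  0.    ]
scene handle 0.9 [375.2 242.3] [ 0.5169 -0.2403  0.156 ]
scene handle 0.86 [361.7 230. ] [ 0.5338 -0.1976  0.156 ]
scene handle 0.77 [343.  263.9] [ 0.4263 -0.2211  0.156 ]
side station 0.79 [318.3 247.7] [0.5452 0.0828 0.    ]
side station 0.74 [293.  234.3] [0.6402 0.0623 0.    ]
side knob 0.63 [319.9 219.2] [0.5312 0.1043 0.15  ]
side port 0.79 [292.8 233.8] [0.5918 0.1569 0.117 ]
side guide 0.94 [298.6 204.3] [0.6105 0.0742 0.152 ]
side stand 0.98 [387.6 195.4] [ 0.4178 -0.2271  0.    ]
side handle 0.73 [358.2 154.4] [ 0.5277 -0.2101  0.156 ]
side handle 0.58 [389.6 160.7] [ 0.4245 -0.2176  0.156 ]
side handle 0.58 [342.1 159.9] [ 0.5657 -0.1631  0.156 ]
d2 o (240, 170)
```

View pics/d3.png

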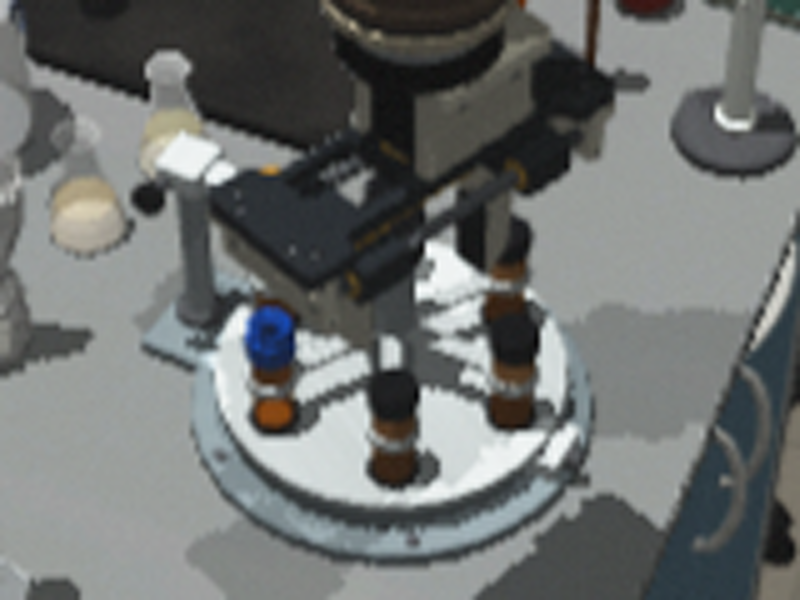

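Measured values agree with the geometry. The axis is about (0.541, 0.090), the guide about (0.618, 0.077), and the port is 60° anticlockwise of the guide. I go above the knob.

```bash
python3 -m creep '[{"translation":[-0.03,-0.0239,0],"rot":[0,0,0],"jaw":0.062},{"translation":[-0.03,-0.0239,0],"rot":[0,0,0],"jaw":0.062},{"translation":[-0.03,-0.0239,0],"rot":[0,0,0],"jaw":0.062},{"translation":[-0.03,-0.0239,0],"rot":[0,0,0],"jaw":0.062},{"translation":[0,0,0.03],"rot":[0,0,0],"jaw":0.062},{"translation":[0,0,0.02],"rot":[0,0,0],"jaw":0.062},{"translation":[0,0,0],"rot":[0,0,0],"jaw":0.062}]'
python3 - <<'E'
from h import *
np.set_printoptions(precision=4,suppress=True)
s=arm.observe();print(s['joints'],s['position'],s['ee_rot'],s['clock'])
im=optics.get_image('wrist');cv2.imwrite('pics/w2.png',im[:,:,::-1])
ci=optics.camera_info('wrist')
for X in [(.541,.09,.166),(.541,.09,.131),(.541,.09,.012),s['position']]: print(X,proj('wrist',X,ci))
print('cam',-ci['R'].T@ci['t'])
im=optics.get_image('side');crop('side','d4',(320,210),160,120,5,im)
im=optics.get_image('scene');crop('scene','s4',(280,200),160,120,5,im)
E
```

```text
clock: 4.08
position: [0.539, 0.0917, 0.2172]
ee_rot: [-0.687, -3.06, 0.005]
force: [0.0, 0.4, -0.4]
width: 0.676
[-0.4526  0.3335  0.2449  1.8073 -0.0929  1.0181  0.958 ] [0.539  0.0917 0.2172] [-0.6866 -3.0602  0.0046] 4.0833
(0.541, 0.09, 0.166) [314.2477 231.1998]
(0.541, 0.09, 0.131) [314.7365 214.6424]
(0.541, 0.09, 0.012) [315.7332 181.3161]
[0.539  0.0917 0.2172] [314.4278 262.8594]
cam [0.4696 0.1262 0.3635]
```

View pics/w2.png

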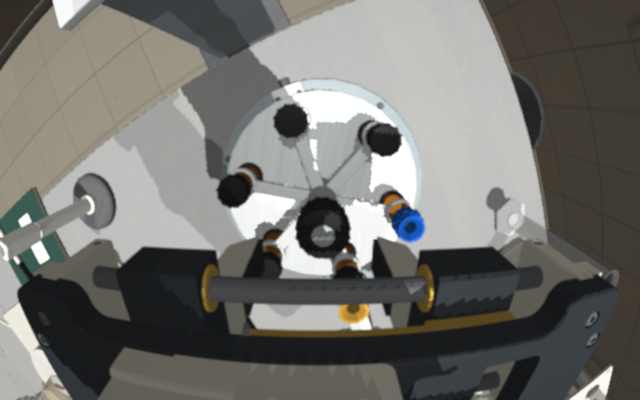

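View pics/d4.png

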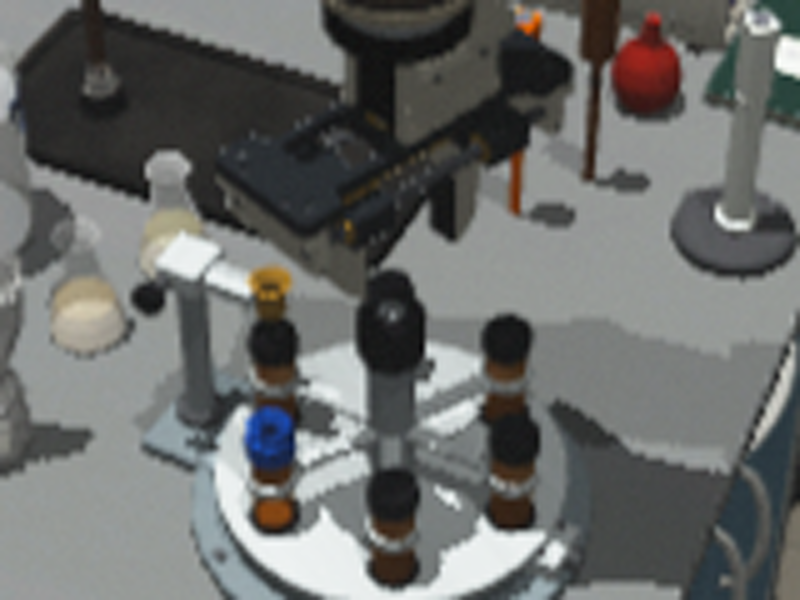

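View pics/s4.png

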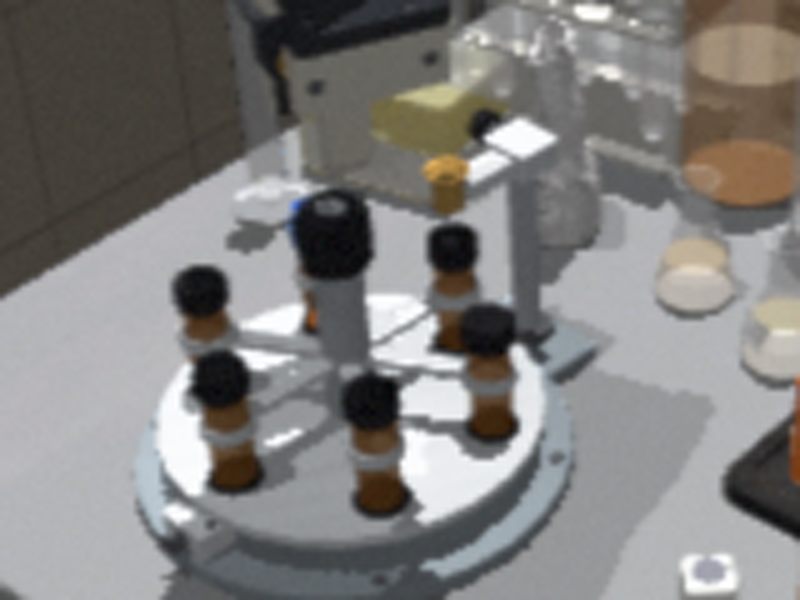

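The wrist view is clear: knob top (321,235), blue cap (410,227), guide mouth (352,312), stand foot (95,203). I fit the axis and angle from all three views.

```bash
cat > fit.py <<'E'
from h import *
from scipy.optimize import least_squares
np.set_printoptions(precision=4,suppress=True)
C={n:optics.camera_info(n) for n in ['scene','side','wrist']}
O=dict(wrist=[('k',.166,(321,235)),('g',.152,(352,312)),('p',.117,(411,226)),(2,.11,(385,140)),(3,.11,(291,121)),(4,.11,(234,190))],
 scene=[('k',.166,(266,181)),('g',.152,(289.2,173.2)),(3,.11,(240.3,196.6)),(4,.11,(243.6,213.2)),(5,.11,(274.2,218)),(6,.11,(297.4,204.4))],
 side=[('k',.166,(318.4,212.5)),('g',.152,(294.2,205)),('p',.117,(294.2,235)),(3,.11,(318.8,246.5)),(4,.11,(342.5,236)),(5,.11,(341.2,216))])
def pt(v,k,z):
    x,y,a=v[:3]
    if k=='k': return (x,y,z)
    b=a if k=='g' else a+np.pi/3*(1 if k=='p' else k-0 if False else {2:2,3:3,4:4,5:5,6:6}.get(k,1))
    return (x+.08*np.cos(b),y+.08*np.sin(b),z)
def res(v,cams): return np.concatenate([proj(n,pt(v,k,z),C[n])-p for n in cams for k,z,p in O[n]])
for cams in (['scene'],['side'],['wrist'],['scene','side','wrist']):
    r=least_squares(res,[.541,.09,-.15],args=(cams,),loss='soft_l1'); v=r.x
    print(cams,v,'rms',np.sqrt(np.mean(res(v,cams)**2)),'guide',pt(v,'g',.152)[:2])
    if len(cams)==1: print(res(v,cams).reshape(-1,2).round(1).tolist())
E
python3 fit.py
```

```text
['scene'] [ 0.5418  0.0901 -1.1511] rms 5.284444395287025 guide (np.float64(0.5743866087269996), np.float64(0.017054780953877274))
[[-0.0, 0.5], [7.5, 16.6], [-1.0, -0.8], [-0.1, 0.2], [-0.1, -0.4], [-0.0, -1.1]]
['side'] [ 0.54    0.1007 -1.0906] rms 8.294233211885105 guide (np.float64(0.5769947153816114), np.float64(0.02979455550445731))
[[-0.9, 1.0], [21.1, -7.3], [-1.5, -17.8], [1.1, 1.9], [0.7, 0.1], [-1.3, 0.1]]
['wrist'] [ 0.5481  0.0953 -0.1125] rms 1.4621718020167636 guide (np.float64(0.6276124650111039), np.float64(0.0862939148070776))
[[2.1, -1.2], [0.3, -3.0], [-1.1, 1.9], [0.2, 0.4], [-0.1, -0.4], [-1.7, 1.7]]
['scene', 'side', 'wrist'] [ 0.5472  0.0955 -0.1209] rms 10.705143294260843 guide (np.float64(0.6266264633794966), np.float64(0.08581808919667229))
```

```bash
sed -i 's/(3,.11,(240.3,196.6)),(4,.11,(243.6,213.2)),(5,.11,(274.2,218)),(6,.11,(297.4,204.4))/(2,.11,(240.3,196.6)),(3,.11,(243.6,213.2)),(4,.11,(274.2,218)),(5,.11,(297.4,204.4))/; s/(3,.11,(318.8,246.5)),(4,.11,(342.5,236)),(5,.11,(341.2,216))/(2,.11,(318.8,246.5)),(3,.11,(342.5,236)),(4,.11,(341.2,216))/' fit.py; python3 fit.py
```

```text
['scene'] [ 0.5416  0.0892 -0.1091] rms 0.51844013784662 guide (np.float64(0.6211462503223235), np.float64(0.08046101035627695))
[[0.2, 0.6], [0.3, 0.8], [-0.7, -0.8], [-0.0, 0.3], [-0.0, -0.2], [0.2, -0.9]]
['side'] [ 0.5402  0.0945 -0.115 ] rms 0.4220334605542196 guide (np.float64(0.6197091672857131), np.float64(0.08529740659693665))
[[-0.1, -0.5], [-0.1, 0.9], [-0.4, -0.4], [-0.2, 0.4], [0.5, -0.1], [0.5, -0.2]]
['wrist'] [ 0.5481  0.0953 -0.1125] rms 1.4621718020167636 guide (np.float64(0.6276124650111039), np.float64(0.0862939148070776))
[[2.1, -1.2], [0.3, -3.0], [-1.1, 1.9], [0.2, 0.4], [-0.1, -0.4], [-1.7, 1.7]]
['scene', 'side', 'wrist'] [ 0.5473  0.0951 -0.1141] rms 1.6031388817122163 guide (np.float64(0.6267432159583457), np.float64(0.08597275121054224))
```

The fit angle of -0.112 rad is consistent across views, and the axis is about (0.543, 0.093). I descend on the knob with 12 mm clearance per side.

```bash
python3 -m creep '[{"translation":[-0.003,0.003,0.02],"rot":[0,0,0],"jaw":0.062},{"translation":[0,0,0.02],"rot":[0,0,0],"jaw":0.062},{"translation":[0,0,0.02],"rot":[0,0,0],"jaw":0.062},{"translation":[0,0,0.01],"rot":[0,0,0],"jaw":0.062},{"translation":[0,0,0],"rot":[0,0,0],"jaw":0.062},{"translation":[0,0,0],"rot":[0,0,0],"jaw":0.062}]'
python3 - <<'E'
from h import *
crop('wrist','w3',(317,210),240,160,3.3)
print(arm.observe()['position'],arm.observe()['clock'])
E
```

```text
clock: 4.73
position: [0.5455, 0.0947, 0.1517]
ee_rot: [0.684, 3.065, 0.001]
force: [0.1, -0.1, 0.3]
width: 0.675
[0.54588453 0.09469335 0.15216288] 4.7833
```

View pics/w3.png

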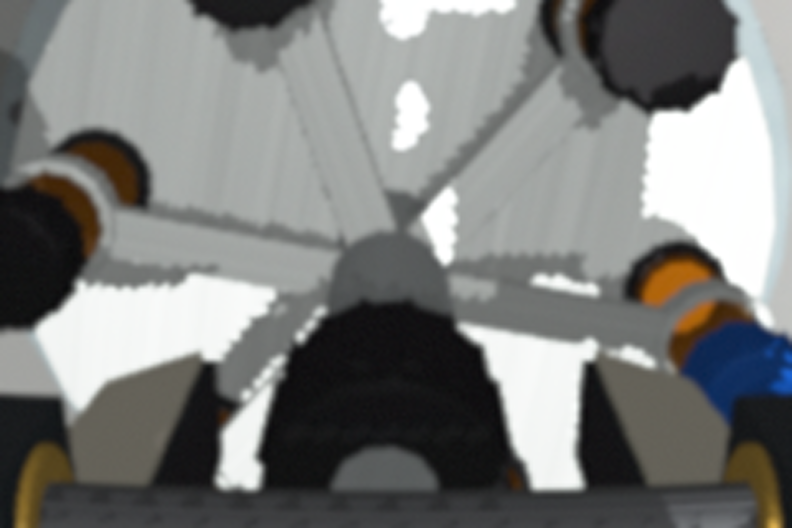

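The knob stands between the pads, centred to within about 1 mm. I lower a little and grip.

```bash
python3 -m creep '[{"translation":[0,0,0.004],"rot":[0,0,0],"jaw":0.05},{"translation":[0,0,0],"rot":[0,0,0],"jaw":0.03},{"translation":[0,0,0],"rot":[0,0,0],"jaw":0.03},{"translation":[0,0,0],"rot":[0,0,0],"jaw":0.03},{"translation":[0,0,0],"rot":[0,0,0],"jaw":0.03},{"translation":[0,0,0],"rot":[0,0,0],"jaw":0.03}]' 45
```

```text
clock: 5.28
position: [0.5446, 0.093, 0.1471]
ee_rot: [-0.687, -3.065, 0.002]
force: [-3.0, -4.2, 5.6]
width: 0.409
```

```bash
python3 -m creep '[{"translation":[0,-0.001,0],"rot":[0,0,3],"jaw":0.03},{"translation":[0,0,0],"rot":[0,0,5],"jaw":0.03},{"translation":[0,0,0],"rot":[0,0,5],"jaw":0.03},{"translation":[0,0,0],"rot":[0,0,5],"jaw":0.03},{"translation":[0,0,0],"rot":[0,0,5],"jaw":0.03},{"translation":[0,0,0],"rot":[0,0,5],"jaw":0.03},{"translation":[0,0,0],"rot":[0,0,5],"jaw":0.03},{"translation":[0,0,0],"rot":[0,0,5],"jaw":0.03},{"translation":[0,0,0],"rot":[0,0,5],"jaw":0.03},{"translation":[0,0,0],"rot":[0,0,5],"jaw":0.03}]'
python3 - <<'E'
from h import *
s=arm.observe();print(s['joints'],s['ft_torque'],s['force'])
cv2.imwrite('pics/w4.png',optics.get_image('wrist')[:,:,::-1])
E
```

```text
clock: 6.12
position: [0.5444, 0.0928, 0.1471]
ee_rot: [-1.879, -2.517, 0.001]
force: [-1.1, -2.3, 2.9]
width: 0.408
[-0.59167894  0.43610779  0.44565933  1.89183957 -0.24089139  0.86657052
  0.2630289 ] [-0.65667396  0.68194207 -0.12715359] [-1.11994692 -2.34481031  2.90651671]
```

View pics/w4.png

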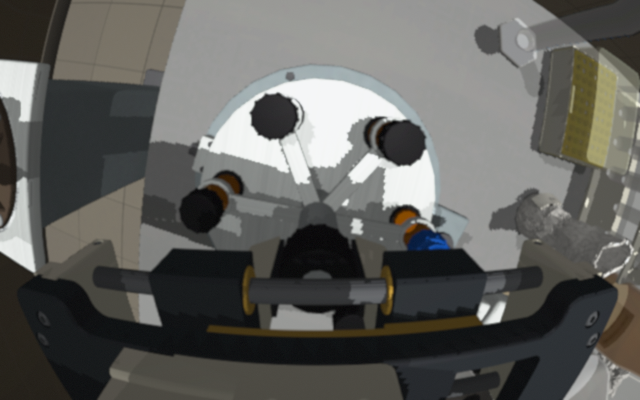

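The carousel is turning with the tool, about 48° so far. I finish the turn.

```bash
python3 -m creep '[{"translation":[0,0,0],"rot":[0,0,5],"jaw":0.03},{"translation":[0,0,0],"rot":[0,0,5],"jaw":0.03},{"translation":[0,0,0],"rot":[0,0,2.5],"jaw":0.03},{"translation":[0,0,0],"rot":[0,0,0],"jaw":0.03},{"translation":[0,0,0],"rot":[0,0,0],"jaw":0.03}]'
python3 - <<'E'
from h import *
s=arm.observe();print(s['joints'],s['ft_torque'],s['force'])
E
```

```text
clock: 6.58
position: [0.5443, 0.0928, 0.1471]
ee_rot: [2.137, 2.303, -0.001]
force: [-1.6, -2.4, 4.5]
width: 0.402
[-0.6319901   0.4439434   0.50301644  1.89503344 -0.27348226  0.87101762
  0.08284381] [-0.72313429  0.8944683   0.14051853] [-1.55343784 -2.36271568  4.50538822]
```

Now the jaws open and the tool rises. The axis in the arm frame is (0.5443, 0.0928).

```bash
python3 -m creep '[{"translation":[0,0,0],"rot":[0,0,0],"jaw":0.055},{"translation":[0,0,0],"rot":[0,0,0],"jaw":0.055},{"translation":[0,0,0],"rot":[0,0,0],"jaw":0.055},{"translation":[0,0,0],"rot":[0,0,0],"jaw":0.055},{"translation":[0,0,-0.03],"rot":[0,0,0],"jaw":0.055},{"translation":[0,0,-0.03],"rot":[0,0,0],"jaw":0.055},{"translation":[0,0,-0.02],"rot":[0,0,0],"jaw":0.055},{"translation":[0,0,0],"rot":[0,0,0],"jaw":0.055}]'
python3 - <<'E'
from h import *
cv2.imwrite('pics/w5.png',optics.get_image('wrist')[:,:,::-1])
s=arm.observe();print(s['position'],s['ee_rot'],s['joints'])
np.save('ci_w5.npy',optics.camera_info('wrist'),allow_pickle=True)
crop('side','d5',(310,220),160,120,5)
E
```

```text
clock: 7.25
position: [0.5469, 0.0936, 0.2309]
ee_rot: [2.134, 2.301, 0.009]
force: [0.0, 0.4, 0.2]
width: 0.6
[0.54601362 0.09370569 0.22883515] [2.13493424 2.30199747 0.00640173] [-0.67356591  0.34958859  0.54537189  1.80117382 -0.20822452  1.04333272
  0.02496432]
```

View pics/w5.png

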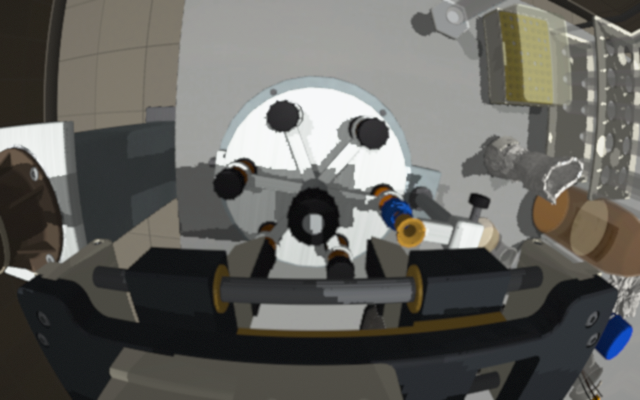

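View pics/d5.png

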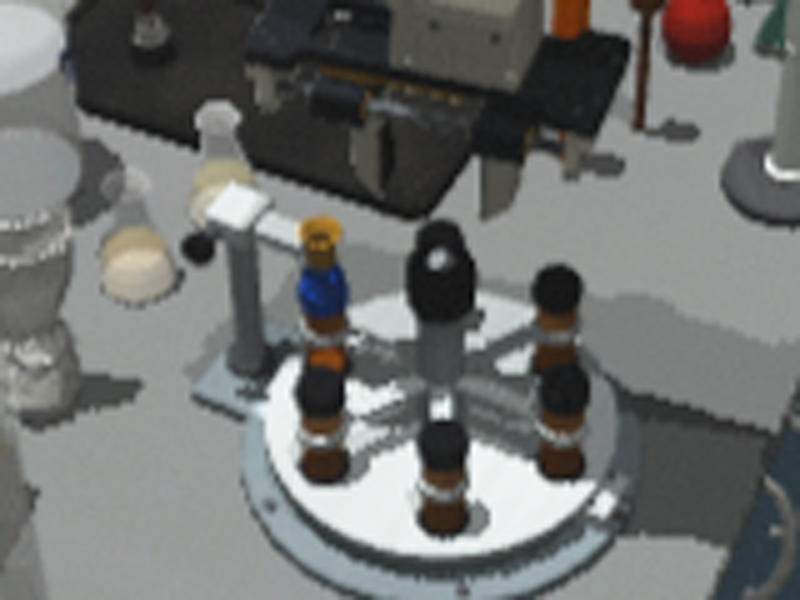

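The side view shows the blue cap straight beneath the brass guide, and the knob is released. Next I refine the guide in the arm frame, using the knob as a reference, and the handle in the other views.

```bash
python3 - <<'E'
from h import *
np.set_printoptions(precision=4,suppress=True)
ci=np.load('ci_w5.npy',allow_pickle=True).item()
im=cv2.imread('pics/w5.png')[:,:,::-1]; print(crop('wrist','w5c',(360,215),160,110,5,im))
print('knob',at_z('wrist',(313,223),.166,ci)); g=at_z('wrist',(410,230),.152,ci); print('guide',g)
print('shadow? stand etc')
im=optics.get_image('scene')
for t,z in [('guide',.152),('stand',0),('handle',.156)]:
    for r in optics.pinpoint('scene',t)[:3]: print(t,round(r['score'],2),np.round(r['location'],1),at_z('scene',r['location'],z))
print(crop('scene','s6',(340,290),120,110,6,im))
im=optics.get_image('side')
print(crop('side','d6',(388,180),100,90,7,im))
for t,z in [('guide',.152),('stand',0),('handle',.156)]:
    for r in optics.pinpoint('side',t)[:3]: print(t,round(r['score'],2),np.round(r['location'],1),at_z('side',r['location'],z))
E
```

```text
(280, 160)
knob [0.5438 0.0943 0.166 ]
guide [0.6212 0.0883 0.152 ]
shadow? stand etc
guide 0.79 [290.4 175.8] [0.6157 0.0727 0.152 ]
guide 0.26 [407.8 311.9] [ 0.4014 -0.3696  0.152 ]
stand 0.89 [340.9 318.9] [ 0.4179 -0.2272  0.    ]
handle 0.87 [339.4 264.6] [ 0.4206 -0.2165  0.156 ]
handle 0.75 [292.9 173.5] [0.6236 0.0705 0.156 ]
handle 0.69 [361.1 226.6] [ 0.5428 -0.1906  0.156 ]
(280, 235)
(338, 135)
guide 0.8 [294.6 204.3] [0.6211 0.0786 0.152 ]
stand 0.6 [387.8 195.3] [ 0.4173 -0.2279  0.    ]
handle 0.69 [360.5 152.4] [ 0.5243 -0.2231  0.156 ]
handle 0.54 [388.5 161.8] [ 0.4261 -0.2108  0.156 ]
handle 0.42 [341.1 164.2] [ 0.5609 -0.1414  0.156 ]
```

View pics/w5c.png

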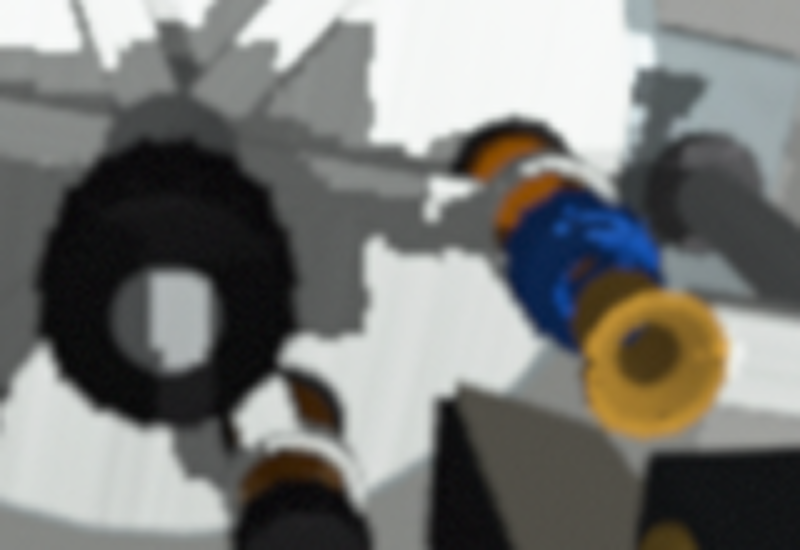

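View pics/s6.png

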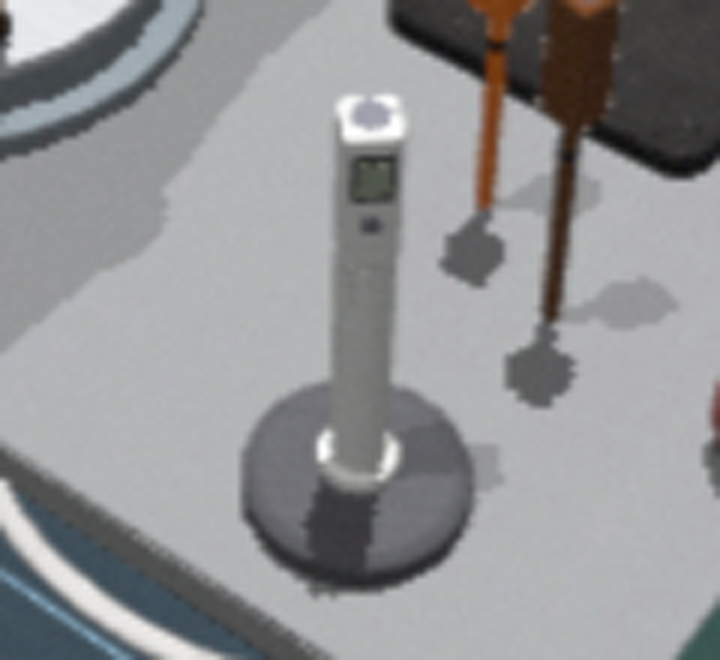

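View pics/d6.png

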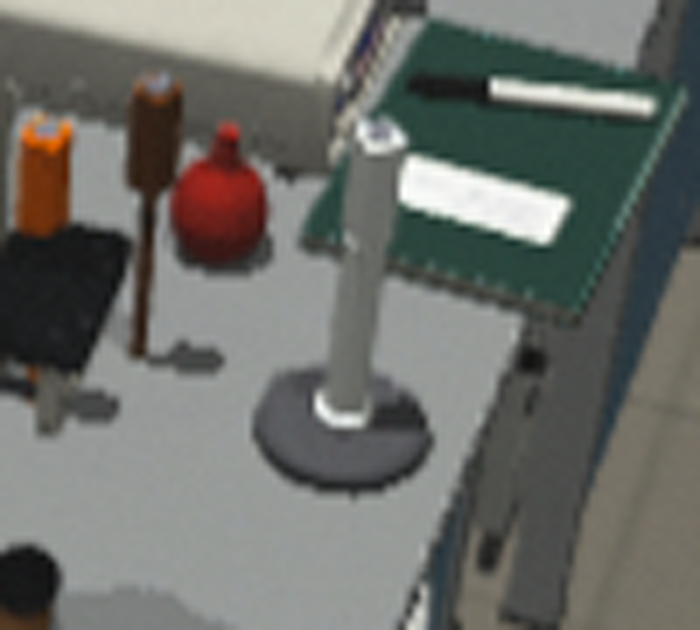

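The guide in the wrist crop is at (410,230), with the blue cap below it. Relative to the knob reference this puts the guide at about (0.622, 0.087). I turn the tool to fit the handle's flats (about 37°) and go above the stand.

```bash
python3 -m creep '[{"translation":[0,0,-0.012],"rot":[0,0,-6.6],"jaw":0.055},{"translation":[0,0,-0.012],"rot":[0,0,-6.6],"jaw":0.055},{"translation":[0,0,-0.012],"rot":[0,0,-6.6],"jaw":0.055},{"translation":[0,0,-0.012],"rot":[0,0,-6.6],"jaw":0.055},{"translation":[0,0,-0.012],"rot":[0,0,-6.6],"jaw":0.055},{"translation":[-0.0183,-0.0316,0],"rot":[0,0,0],"jaw":0.055},{"translation":[-0.0183,-0.0316,0],"rot":[0,0,0],"jaw":0.055},{"translation":[-0.0183,-0.0316,0],"rot":[0,0,0],"jaw":0.055},{"translation":[-0.0183,-0.0316,0],"rot":[0,0,0],"jaw":0.055},{"translation":[-0.0183,-0.0316,0],"rot":[0,0,0],"jaw":0.055},{"translation":[-0.0183,-0.0316,0],"rot":[0,0,0],"jaw":0.055},{"translation":[-0.0183,-0.0316,0],"rot":[0,0,0],"jaw":0.055}]'
python3 -m creep '[{"translation":[-0.0183,-0.0316,0],"rot":[0,0,0],"jaw":0.055},{"translation":[-0.0183,-0.0316,0],"rot":[0,0,0],"jaw":0.055},{"translation":[0,0,0],"rot":[0,0,0],"jaw":0.055},{"translation":[0,0,0],"rot":[0,0,0],"jaw":0.055},{"translation":[0,0,0],"rot":[0,0,0],"jaw":0.055}]'
python3 - <<'E'
from h import *
np.set_printoptions(precision=4,suppress=True)
cv2.imwrite('pics/w7.png',optics.get_image('wrist')[:,:,::-1])
s=arm.observe();print(s['position'],s['ee_rot'],s['joints'])
np.save('ci_w7.npy',optics.camera_info('wrist'),allow_pickle=True)
for t,z in [('stand',0),('handle',.156)]:
    for r in optics.pinpoint('wrist',t)[:3]: print(t,round(r['score'],2),np.round(r['location'],1),at_z('wrist',r['location'],z))
E
```

```text
clock: 8.75
position: [0.4452, -0.144, 0.2867]
ee_rot: [1.394, 2.815, 0.001]
force: [1.3, -0.7, 1.1]
width: 0.602
clock: 9.17
position: [0.4183, -0.2095, 0.2866]
ee_rot: [-1.395, -2.815, -0.001]
force: [0.2, -0.4, -0.7]
width: 0.599
[ 0.4186 -0.209   0.2865] [-1.3926 -2.8157 -0.0005] [-0.1986  0.1334  0.6289  1.9066 -0.087   1.1288  1.1155]
stand 0.8 [315.7 171.5] [ 0.4214 -0.2147  0.    ]
handle 0.77 [441.  257.1] [ 0.5619 -0.1807  0.156 ]
handle 0.66 [316.7 207.7] [ 0.4249 -0.2166  0.156 ]
handle 0.22 [313.9 192.7] [ 0.4141 -0.2066  0.156 ]
```

View pics/w7.png

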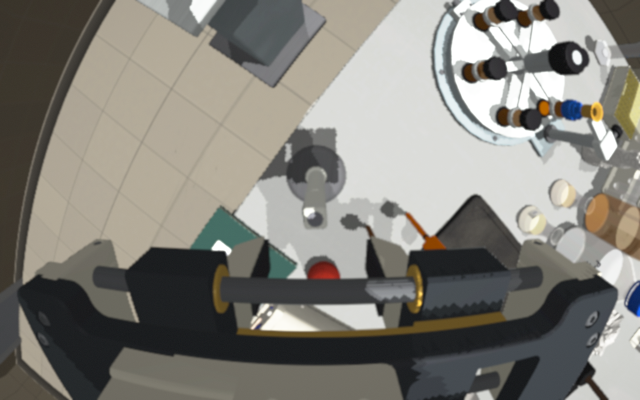

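```bash
python3 - <<'E'
from h import *
np.set_printoptions(precision=4,suppress=True)
im=cv2.imread('pics/w7.png')[:,:,::-1]; print(crop('wrist','w7c',(315,190),80,80,9,im))
E
```

```text
(275, 150)
```

View pics/w7c.png

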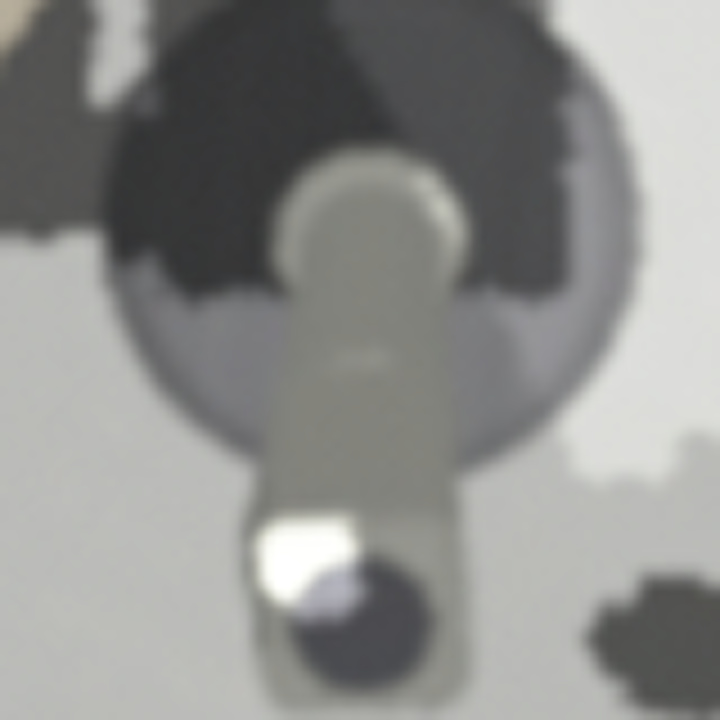

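The wrist crop shows the white handle with its flats square to the jaws and its top centre at (315.2,218). The brown and orange ones are off to the right at (350,220) and (430,240).

```bash
python3 - <<'E'
from h import *
np.set_printoptions(precision=4,suppress=True)
ci=np.load('ci_w7.npy',allow_pickle=True).item()
h=at_z('wrist',(315.2,218),.186,ci); print(h)
print('foot', at_z('wrist',(275+372/9,150+222/9),.0,ci), 'sleeve top',at_z('wrist',(275+370/9,150+240/9),.126,ci))
s=arm.observe(); R=Ro.from_rotvec(s['ee_rot']).as_matrix(); 
print('tool delta to handle center TCP', R.T@(np.array([h[0],h[1],.156-.005])-s['position']), R)
E
```

```text
[ 0.4234 -0.2171  0.186 ]
foot [ 0.4248 -0.218   0.    ] sleeve top [ 0.4102 -0.1989  0.126 ]
tool delta to handle center TCP [-0.0096 -0.0013  0.1356] [[-0.6078  0.7941 -0.0003]
 [ 0.7941  0.6078  0.0003]
 [ 0.0004 -0.     -1.    ]]
```

```bash
python3 -m creep '[{"translation":[-0.0096,-0.0013,0.025],"rot":[0,0,0],"jaw":0.055},{"translation":[0,0,0.03],"rot":[0,0,0],"jaw":0.055},{"translation":[0,0,0.03],"rot":[0,0,0],"jaw":0.055},{"translation":[0,0,0.025],"rot":[0,0,0],"jaw":0.055},{"translation":[0,0,0.013],"rot":[0,0,0],"jaw":0.055},{"translation":[0,0,0.01],"rot":[0,0,0],"jaw":0.055},{"translation":[0,0,0],"rot":[0,0,0],"jaw":0.055},{"translation":[0,0,0],"rot":[0,0,0],"jaw":0.055}]'
python3 - <<'E'
from h import *
crop('wrist','w8',(317,210),240,160,3.3)
crop('side','d8',(388,160),100,90,7)
E
```

```text
clock: 9.98
position: [0.4233, -0.218, 0.1538]
ee_rot: [-1.393, -2.815, 0.0]
force: [0.1, -0.2, 0.9]
width: 0.594
```

View pics/w8.png

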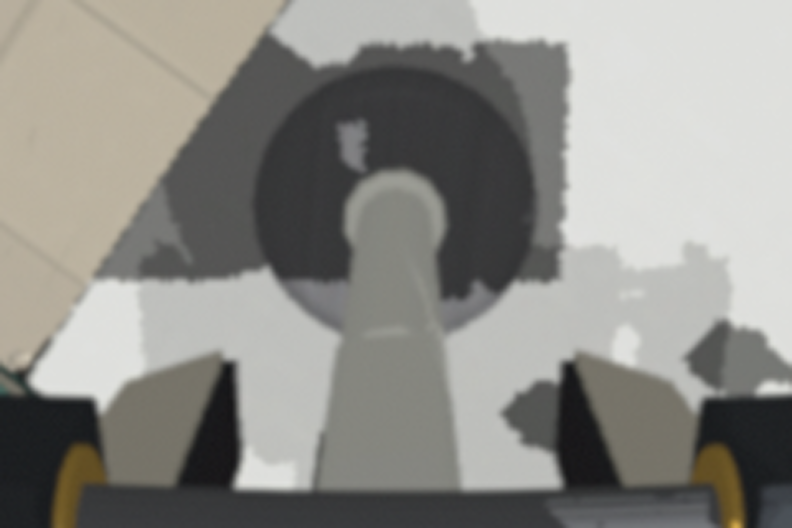

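View pics/d8.png

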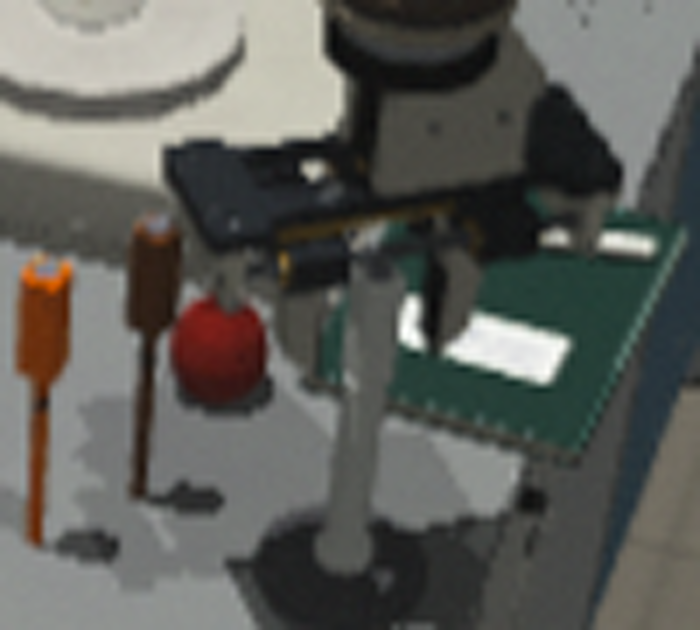

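The white handle is centred between the pads. I grip it gently.

```bash
python3 -m creep '[{"translation":[0,0,0],"rot":[0,0,0],"jaw":0.03},{"translation":[0,0,0],"rot":[0,0,0],"jaw":0.012},{"translation":[0,0,0],"rot":[0,0,0],"jaw":0.012},{"translation":[0,0,0],"rot":[0,0,0],"jaw":0.012},{"translation":[0,0,0],"rot":[0,0,0],"jaw":0.012},{"translation":[0,0,0],"rot":[0,0,0],"jaw":0.012},{"translation":[0,0,0],"rot":[0,0,0],"jaw":0.012}]' 22
python3 -m creep '[{"translation":[0,0,-0.005],"rot":[0,0,0],"jaw":0.012},{"translation":[0,0,-0.015],"rot":[0,0,0],"jaw":0.012},{"translation":[0,0,-0.025],"rot":[0,0,0],"jaw":0.012},{"translation":[0,0,-0.03],"rot":[0,0,0],"jaw":0.012},{"translation":[0,0,-0.03],"rot":[0,0,0],"jaw":0.012},{"translation":[0,0,-0.03],"rot":[0,0,0],"jaw":0.012},{"translation":[0,0,-0.025],"rot":[0,0,0],"jaw":0.012},{"translation":[0,0,-0.01],"rot":[0,0,0],"jaw":0.012},{"translation":[0,0,0],"rot":[0,0,0],"jaw":0.012},{"translation":[0,0,0],"rot":[0,0,0],"jaw":0.012}]'
python3 - <<'E'
from h import *
np.set_printoptions(precision=4,suppress=True)
s=arm.observe();print(s['position'],s['ee_rot'],s['joints'])
cv2.imwrite('pics/w9.png',optics.get_image('wrist')[:,:,::-1])
np.save('ci_w9.npy',optics.camera_info('wrist'),allow_pickle=True)
print(crop('side','d9',(388,140),130,120,5))
print(crop('scene','s9',(345,230),130,140,4.2))
E
```

```text
clock: 10.67
position: [0.4229, -0.2184, 0.1538]
ee_rot: [-1.395, -2.815, -0.0]
force: [-1.2, -0.0, 1.7]
width: 0.216
clock: 11.5
position: [0.4228, -0.2182, 0.3232]
ee_rot: [-1.394, -2.815, -0.0]
force: [0.7, -0.2, -1.7]
width: 0.214
[ 0.4228 -0.2182  0.3232] [-1.3941 -2.8152 -0.0005] [-0.2054  0.1177  0.6495  1.8298 -0.076   1.2189  1.1183]
(323, 80)
(280, 160)
```

View pics/w9.png

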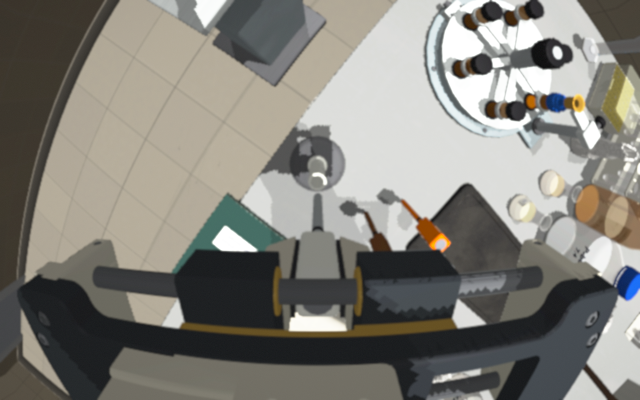

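View pics/d9.png

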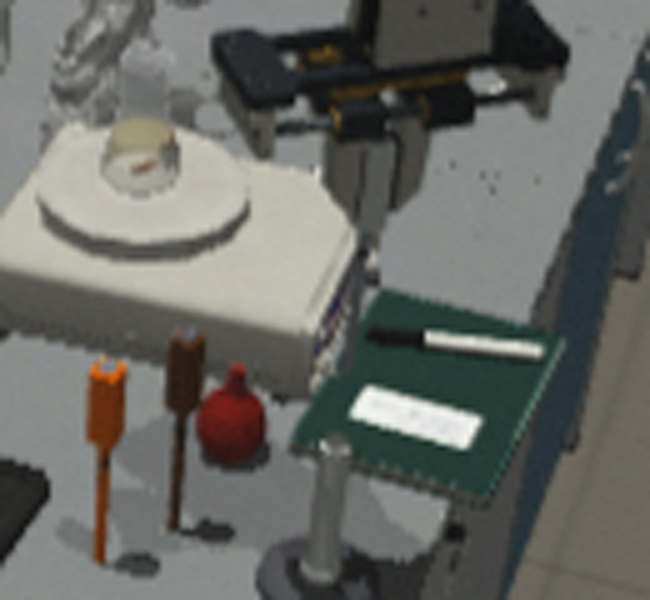

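View pics/s9.png

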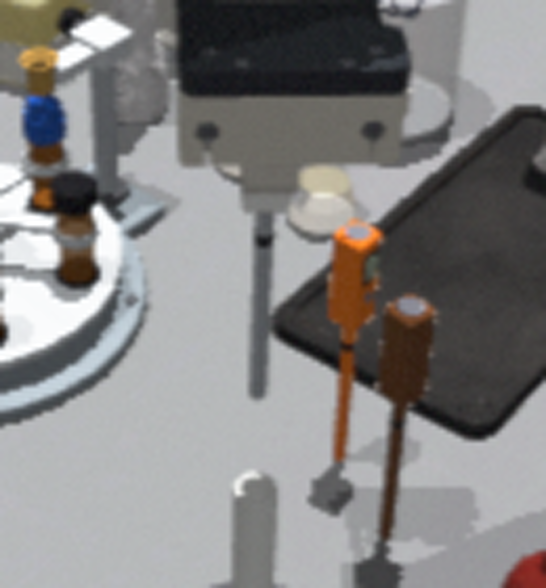

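The thermometer is out of the sleeve and hangs from the jaws. The scene view has the band at (343,217) and the tip at (341,254). I check the tip's position relative to the TCP.

```bash
python3 - <<'E'
from h import *
np.set_printoptions(precision=4,suppress=True)
ci=np.load('ci_w9.npy',allow_pickle=True).item()
p=np.array([.4228,-.2182,.3232])
im=cv2.imread('pics/w9.png')[:,:,::-1]; print(crop('wrist','w9c',(317,205),90,80,8,im))
for dz in (.1378,.0458,.0278): 
    X=p-[0,0,dz]; print(dz,proj('wrist',X,ci),proj('scene',X),proj('side',X))
E
```

```text
(272, 165)
0.1378 [316.9288 196.1166] [341.1789 253.2162] [391.1383 153.3633]
0.0458 [316.7308 233.6714] [342.6998 214.6553] [394.3561 128.9952]
0.0278 [316.6717 245.0332] [343.0276 206.3446] [395.0195 123.971 ]
```

View pics/w9c.png

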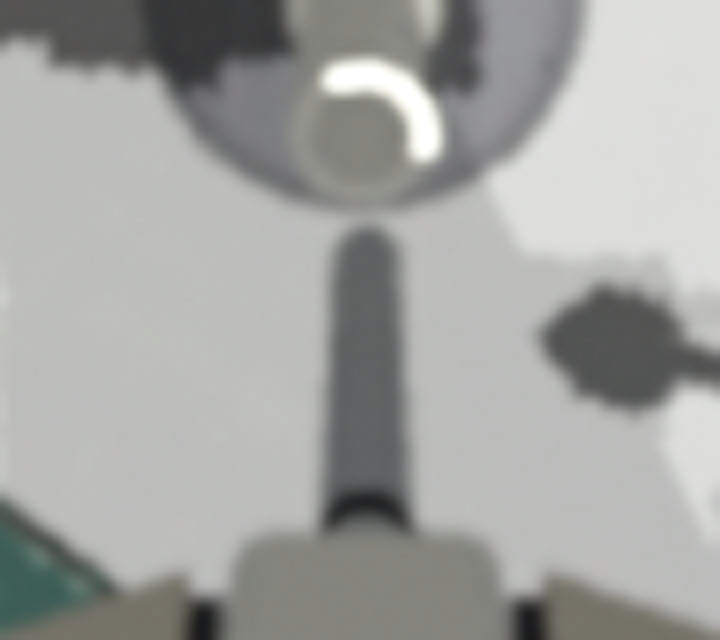

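The tip shows at (317.8,195.6) against a predicted (316.9,196.1), so the stem hangs vertical under the TCP. I carry it above the guide.

```bash
python3 -m creep '[{"translation":[0.0059,0.0172,-0.005],"rot":[0,0,0],"jaw":0.012},{"translation":[0.0118,0.0343,0],"rot":[0,0,0],"jaw":0.012},{"translation":[0.0118,0.0343,0],"rot":[0,0,0],"jaw":0.012},{"translation":[0.0118,0.0343,0],"rot":[0,0,0],"jaw":0.012},{"translation":[0.0118,0.0343,0],"rot":[0,0,0],"jaw":0.012},{"translation":[0.0118,0.0343,0],"rot":[0,0,0],"jaw":0.012},{"translation":[0.0118,0.0343,0],"rot":[0,0,0],"jaw":0.012},{"translation":[0.0118,0.0343,0],"rot":[0,0,0],"jaw":0.012},{"translation":[0.0118,0.0343,0],"rot":[0,0,0],"jaw":0.012},{"translation":[0.0118,0.0343,0],"rot":[0,0,0],"jaw":0.012},{"translation":[0.0059,0.0172,0],"rot":[0,0,0],"jaw":0.012},{"translation":[0,0,0],"rot":[0,0,0],"jaw":0.012}]'
python3 -m creep '[{"translation":[0,0,0],"rot":[0,0,0],"jaw":0.012},{"translation":[0,0,0],"rot":[0,0,0],"jaw":0.012},{"translation":[0,0,0],"rot":[0,0,0],"jaw":0.012}]'
python3 - <<'E'
from h import *
np.set_printoptions(precision=4,suppress=True)
s=arm.observe();p=s['position'];print(p,s['ee_rot'],s['joints'])
im=optics.get_image('wrist');ci=optics.camera_info('wrist')
cv2.imwrite('pics/w10.png',im[:,:,::-1])
print(crop('wrist','w10c',(317,205),90,80,8,im))
print(crop('side','d10',(295,195),70,70,8))
print(crop('scene','s10',(292,165),80,70,8))
for n,c in [('wrist',ci),('side',None),('scene',None)]:
    print(n,'tip',proj(n,p-[0,0,.1378],c),'guide pred',proj(n,(.6235,.084,.152),c))
E
```

```text
clock: 12.65
position: [0.6253, 0.0892, 0.3255]
ee_rot: [-1.384, -2.817, 0.002]
force: [-0.5, 0.5, -1.0]
width: 0.216
clock: 12.9
position: [0.6238, 0.0817, 0.3283]
ee_rot: [-1.397, -2.813, 0.002]
force: [0.0, -0.5, -1.0]
width: 0.214
[0.6238 0.0817 0.3283] [-1.3974 -2.8132  0.0016] [-0.5376  0.4062  0.4846  1.4538 -0.1901  1.3293  0.6077]
(272, 165)
(260, 160)
(252, 130)
wrist tip [316.5032 195.1565] guide pred [317.6637 183.5936]
side tip [292.8018 194.8928] guide pred [293.0749 205.2657]
scene tip [289.0624 160.9163] guide pred [289.0861 173.232 ]
```

View pics/w10c.png

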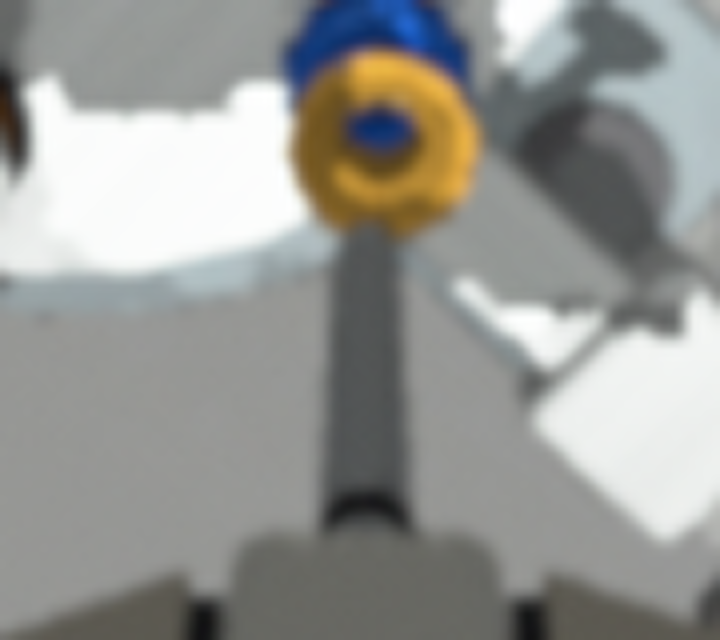

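View pics/d10.png

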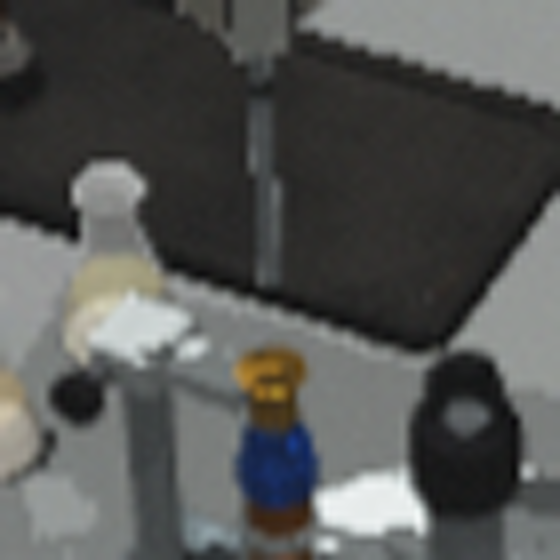

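View pics/s10.png

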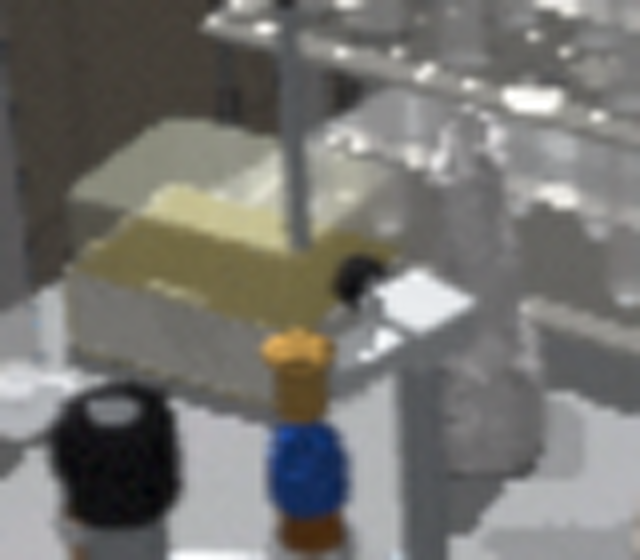

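Views from above the guide: wrist has the guide mouth at (320.4,183.1) and the tip at (318.5,194.8); side has (293.9,205.9) and (293.4,195); scene has (289.3,173.7) and (289.4,161). I solve for the guide relative to the tip.

```bash
cat > rel.py <<'E'
from h import *
from scipy.optimize import least_squares
np.set_printoptions(precision=4,suppress=True)
def rel(D,p,C):
    tip=p-[0,0,.1378]
    def res(v,cams):
        return np.concatenate([(proj(n,(v[0],v[1],.152),C[n])-proj(n,tip,C[n]))-(np.array(D[n][0])-D[n][1]) for n in cams])
    for cams in (['wrist'],['side'],['scene'],['side','scene'],list(D)):
        r=least_squares(res,p[:2],args=(cams,)); print(cams,'guide',r.x,'rel',r.x-p[:2],r.fun.round(1))
    return r.x
E
python3 - <<'E'
from rel import *
C={n:optics.camera_info(n) for n in ['wrist','side','scene']}
s=arm.observe();p=s['position'];print(p,s['ee_rot'])
D=dict(wrist=((320.4,183.1),(318.5,194.8)),side=((293.9,205.9),(293.4,195.)),scene=((289.3,173.7),(289.4,161.)))
g=rel(D,p,C); R=Ro.from_rotvec(s['ee_rot']).as_matrix(); print(R, R.T@np.array([*(g-p[:2]),0]))
E
```

```text
[0.6241 0.0822 0.329 ] [1.3967 2.8139 0.0003]
['wrist'] guide [0.6244 0.085 ] rel [0.0003 0.0028] [0. 0.]
['side'] guide [0.6225 0.0857] rel [-0.0015  0.0035] [0. 0.]
['scene'] guide [0.6228 0.0843] rel [-0.0012  0.0021] [0. 0.]
['side', 'scene'] guide [0.6229 0.0849] rel [-0.0011  0.0026] [-0.  -0.2 -0.1 -0.1]
['wrist', 'side', 'scene'] guide [0.6241 0.0851] rel [0.0001 0.0028] [-0.2 -0.1 -0.4 -0.3  0.1 -0.3]
[[-0.6047  0.7965  0.0002]
 [ 0.7965  0.6047  0.0001]
 [-0.      0.0002 -1.    ]] [0.0022 0.0018 0.    ]
```

The views agree to about 1 mm on a shift of (-0.4, +2.7) mm. I apply it and lower the tip to just above the mouth for another look.

```bash
python3 -m creep '[{"translation":[0.0024,0.0013,0.01],"rot":[0,0,0],"jaw":0.012},{"translation":[0,0,0.013],"rot":[0,0,0],"jaw":0.012},{"translation":[0,0,0.01],"rot":[0,0,0],"jaw":0.012},{"translation":[0,0,0],"rot":[0,0,0],"jaw":0.012},{"translation":[0,0,0],"rot":[0,0,0],"jaw":0.012},{"translation":[0,0,0],"rot":[0,0,0],"jaw":0.012}]'
python3 - <<'E'
from h import *
np.set_printoptions(precision=4,suppress=True)
s=arm.observe();p=s['position'];print(p,s['ee_rot'],s['force'])
im=optics.get_image('wrist');ci=optics.camera_info('wrist');np.save('ci.npy',ci,allow_pickle=True)
print(crop('wrist','w11c',(317,205),70,60,11,im))
print(crop('side','d11',(295,195),50,50,12))
print(crop('scene','s11',(290,165),50,50,12))
for n,c in [('wrist',ci),('side',None),('scene',None)]:
    print(n,'tip',proj(n,p-[0,0,.1378],c),'guide pred',proj(n,(.6236,.0848,.152),c))
E
```

```text
clock: 13.55
position: [0.6241, 0.086, 0.296]
ee_rot: [1.395, 2.815, 0.0]
force: [-0.6, -0.2, -0.4]
width: 0.217
[0.6241 0.086  0.296 ] [1.3946 2.8147 0.0003] [-0.5847 -0.2412 -0.4108]
(282, 175)
(270, 170)
(265, 140)
wrist tip [316.317  194.9668] guide pred [315.1551 193.8938]
side tip [292.5073 204.0872] guide pred [292.9261 205.4334]
scene tip [288.5349 170.914 ] guide pred [288.8835 173.1239]
```

View pics/w11c.png

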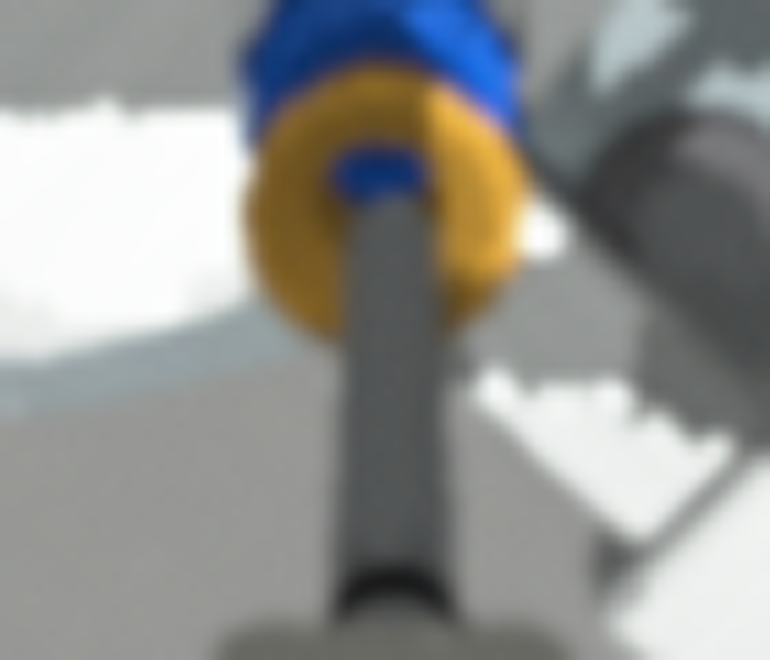

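View pics/d11.png

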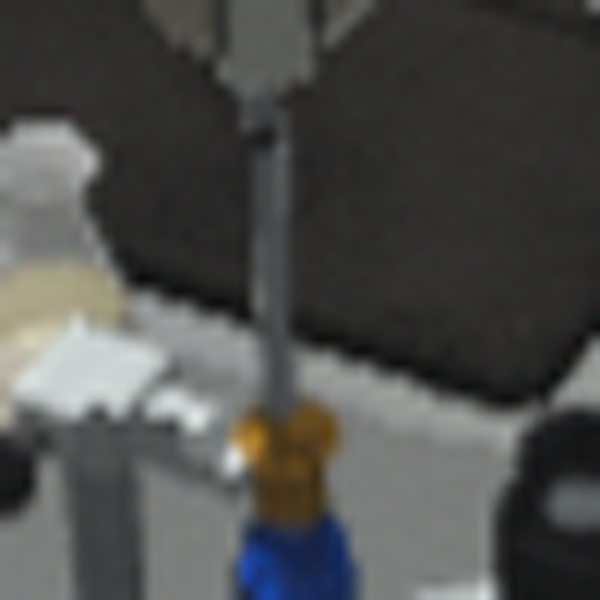

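View pics/s11.png

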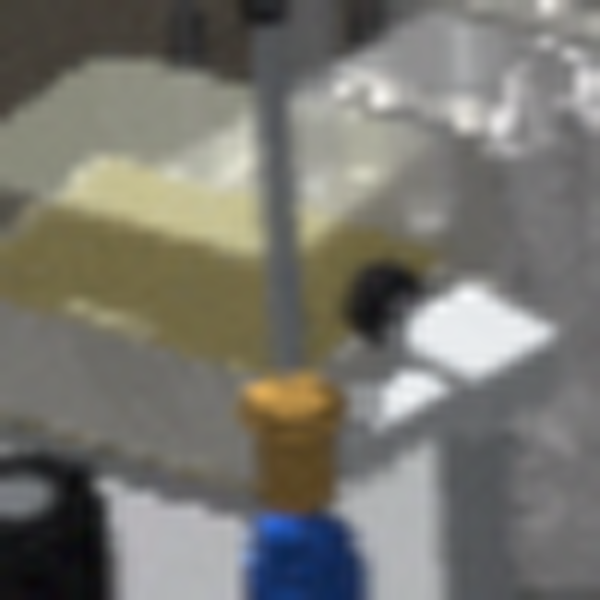

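```bash
python3 - <<'E'
from rel import *
C={n:optics.camera_info(n) for n in ['wrist','side','scene']}
s=arm.observe();p=s['position'];print(p,s['ee_rot'])
D=dict(wrist=((317.1,193.6),(317.3,193.9)),side=((293.9,205.6),(293.6,203.9)),scene=((289.3,173.5),(289.,171.)))
g=rel(D,p,C); R=Ro.from_rotvec(s['ee_rot']).as_matrix(); print(R.T@np.array([*(g-p[:2]),0]))
E
```

```text
[0.6243 0.086  0.2964] [1.3943 2.8143 0.0011]
['wrist'] guide [0.625  0.0847] rel [ 0.0008 -0.0013] [0. 0.]
['side'] guide [0.6236 0.086 ] rel [-0.0006 -0.0001] [0. 0.]
['scene'] guide [0.623  0.0843] rel [-0.0013 -0.0017] [0. 0.]
['side', 'scene'] guide [0.6237 0.0853] rel [-0.0006 -0.0008] [ 0.1 -0.2 -0.1 -0.2]
['wrist', 'side', 'scene'] guide [0.6248 0.0848] rel [ 0.0005 -0.0012] [-0.1 -0.2 -0.2 -0.4  0.3 -0.3]
[-0.0013 -0.0003  0.    ]
```

A remaining correction of about 1 mm is needed. I enter slowly and watch the force.

```bash
python3 -m creep '[{"translation":[-0.0009,-0.0005,0.003],"rot":[0,0,0],"jaw":0.012},{"translation":[0,0,0.003],"rot":[0,0,0],"jaw":0.012},{"translation":[0,0,0.003],"rot":[0,0,0],"jaw":0.012},{"translation":[0,0,0.003],"rot":[0,0,0],"jaw":0.012},{"translation":[0,0,0.003],"rot":[0,0,0],"jaw":0.012},{"translation":[0,0,0.003],"rot":[0,0,0],"jaw":0.012},{"translation":[0,0,0],"rot":[0,0,0],"jaw":0.012},{"translation":[0,0,0],"rot":[0,0,0],"jaw":0.012}]'
python3 - <<'E'
from h import *
np.set_printoptions(precision=4,suppress=True)
s=arm.observe();p=s['position'];print(p,s['force'],s['ft_torque'])
im=optics.get_image('wrist')
print(crop('wrist','w12c',(317,205),70,60,11,im))
print(crop('side','d12',(295,195),50,50,12))
E
```

```text
clock: 14.37
position: [0.624, 0.0851, 0.2775]
ee_rot: [-1.394, -2.815, 0.0]
force: [-0.3, 0.2, 0.3]
width: 0.216
[0.624  0.0851 0.2775] [-0.2814  0.2294  0.2904] [0.0008 0.0085 0.0162]
(282, 175)
(270, 170)
```

View pics/w12c.png

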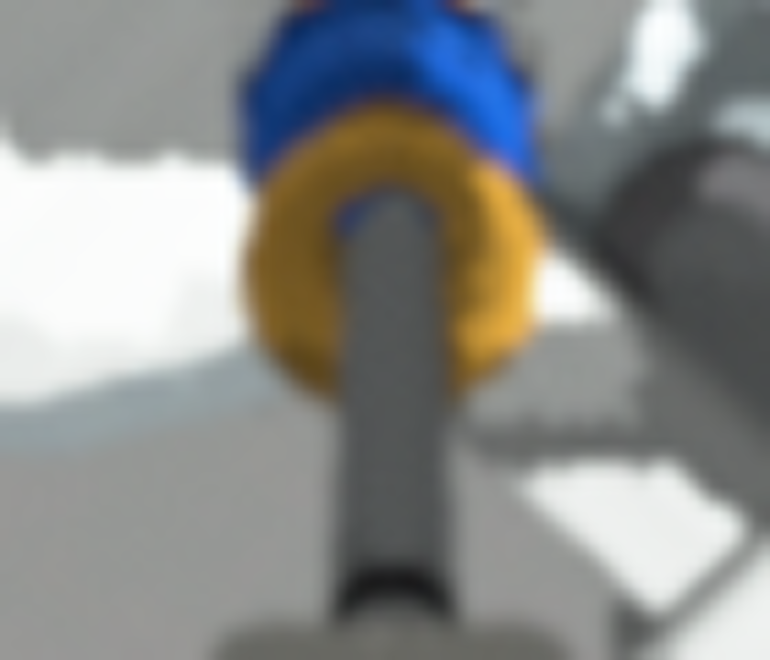

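View pics/d12.png

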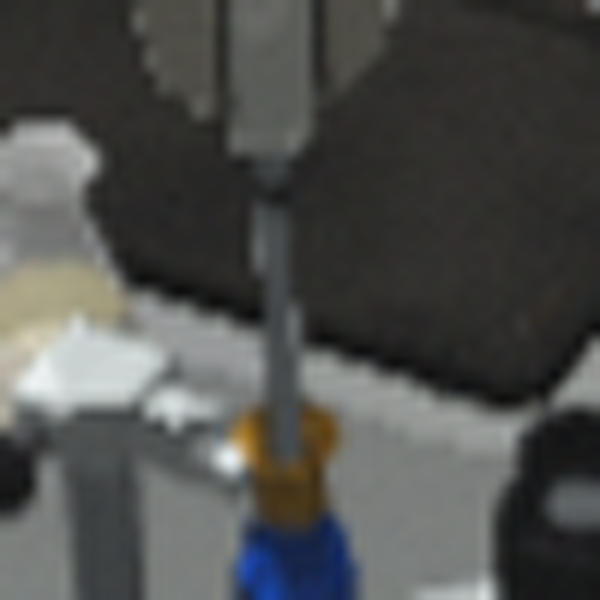

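The tip is in the straight bore with no contact force. I continue in small steps.

```bash
python3 -m creep '[{"translation":[0,0,0.003],"rot":[0,0,0],"jaw":0.012},{"translation":[0,0,0.004],"rot":[0,0,0],"jaw":0.012},{"translation":[0,0,0.004],"rot":[0,0,0],"jaw":0.012},{"translation":[0,0,0.003],"rot":[0,0,0],"jaw":0.012},{"translation":[0,0,0],"rot":[0,0,0],"jaw":0.012}]'
python3 -m creep '[{"translation":[0,0,0.003],"rot":[0,0,0],"jaw":0.012},{"translation":[0,0,0.003],"rot":[0,0,0],"jaw":0.012},{"translation":[0,0,0],"rot":[0,0,0],"jaw":0.012}]'
python3 - <<'E'
from h import *
np.set_printoptions(precision=4,suppress=True)
s=arm.observe();p=s['position'];print(p,s['force'],s['ft_torque'])
im=optics.get_image('wrist')
print(crop('wrist','w13c',(317,205),70,60,11,im))
print(crop('side','d13',(295,205),50,50,12))
print(crop('scene','s13',(290,170),50,50,12))
E
```

```text
clock: 14.88
position: [0.6236, 0.0851, 0.2627]
ee_rot: [-1.394, -2.814, 0.001]
force: [-0.2, -0.4, -0.5]
width: 0.214
clock: 15.13
position: [0.6238, 0.0851, 0.257]
ee_rot: [-1.394, -2.815, 0.001]
force: [0.5, -0.4, -0.7]
width: 0.218
[0.6238 0.0851 0.257 ] [ 0.4804 -0.425  -0.65  ] [-0.0537 -0.0397  0.0506]
(282, 175)
(270, 180)
(265, 145)
```

View pics/w13c.png

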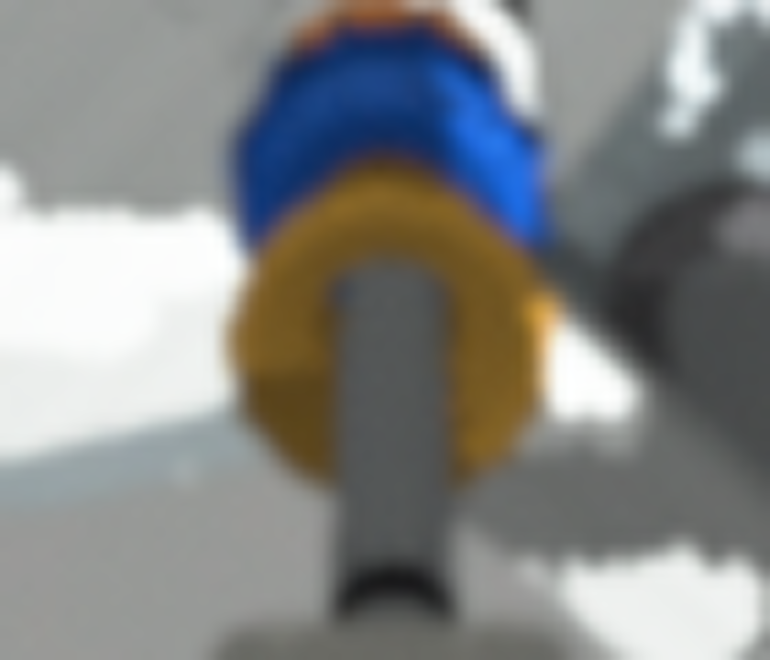

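View pics/s13.png

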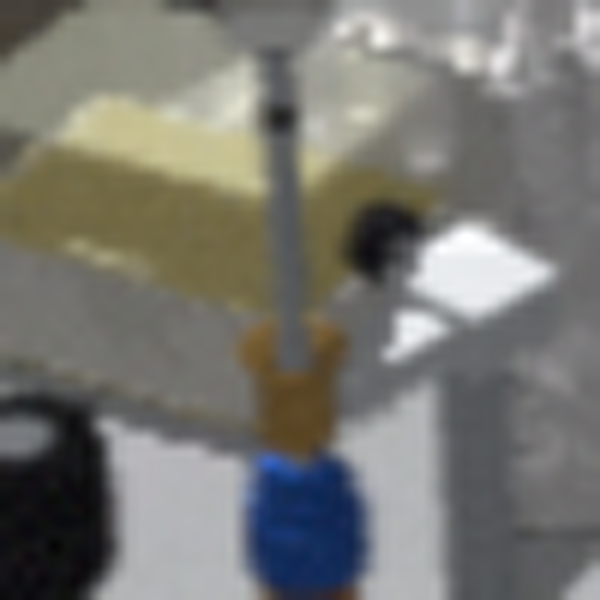

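View pics/d13.png

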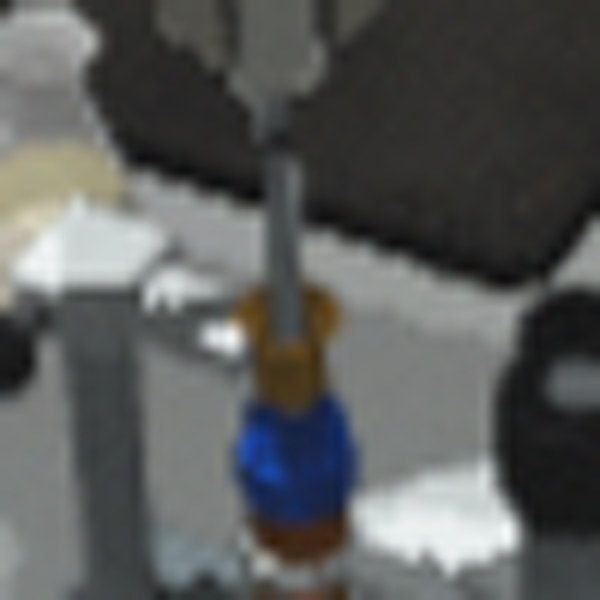

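The stem is centred in the guide and the tip is about at the cap's mouth. Forces stay under 1 N, so I go on.

```bash
python3 -m creep '[{"translation":[0,0,0.003],"rot":[0,0,0],"jaw":0.012},{"translation":[0,0,0.003],"rot":[0,0,0],"jaw":0.012},{"translation":[0,0,0.003],"rot":[0,0,0],"jaw":0.012},{"translation":[0,0,0],"rot":[0,0,0],"jaw":0.012}]'
python3 -m creep '[{"translation":[0,0,0.003],"rot":[0,0,0],"jaw":0.012},{"translation":[0,0,0.003],"rot":[0,0,0],"jaw":0.012},{"translation":[0,0,0.003],"rot":[0,0,0],"jaw":0.012},{"translation":[0,0,0],"rot":[0,0,0],"jaw":0.012}]'
python3 -m creep '[{"translation":[0,0,0.004],"rot":[0,0,0],"jaw":0.012},{"translation":[0,0,0.004],"rot":[0,0,0],"jaw":0.012},{"translation":[0,0,0.004],"rot":[0,0,0],"jaw":0.012},{"translation":[0,0,0.004],"rot":[0,0,0],"jaw":0.012},{"translation":[0,0,0.002],"rot":[0,0,0],"jaw":0.012},{"translation":[0,0,0],"rot":[0,0,0],"jaw":0.012}]'
```

```text
clock: 15.62
position: [0.6237, 0.0851, 0.2479]
ee_rot: [-1.394, -2.814, 0.001]
force: [-0.2, -0.4, -0.8]
width: 0.218
clock: 15.95
position: [0.6237, 0.0851, 0.2389]
ee_rot: [-1.394, -2.814, 0.001]
force: [0.1, 0.2, -1.3]
width: 0.218
clock: 16.45
position: [0.6238, 0.0851, 0.221]
ee_rot: [-1.394, -2.814, 0.001]
force: [0.4, 0.0, -1.6]
width: 0.215
```

```bash
python3 -m creep '[{"translation":[0,0,0.004],"rot":[0,0,0],"jaw":0.012},{"translation":[0,0,0.004],"rot":[0,0,0],"jaw":0.012},{"translation":[0,0,0.004],"rot":[0,0,0],"jaw":0.012},{"translation":[0,0,0.004],"rot":[0,0,0],"jaw":0.012},{"translation":[0,0,0.003],"rot":[0,0,0],"jaw":0.012},{"translation":[0,0,0],"rot":[0,0,0],"jaw":0.012},{"translation":[0,0,0],"rot":[0,0,0],"jaw":0.012}]'
python3 - <<'E'
from h import *
np.set_printoptions(precision=4,suppress=True)
s=arm.observe();p=s['position'];print(p,s['force'],s['ft_torque'])
im=optics.get_image('wrist')
print(crop('wrist','w14c',(317,225),70,60,11,im))
print(crop('side','d14',(295,205),50,50,12))
print(crop('scene','s14',(290,175),50,50,12))
for n in ['side','scene','wrist']: print(n,'band',proj(n,p-[0,0,.0458]),'guide',proj(n,(p[0],p[1],.152)))
for r in optics.pinpoint('scene','band')[:2]: print(r)
E
```

```text
clock: 17.03
position: [0.624, 0.085, 0.2025]
ee_rot: [-1.394, -2.815, 0.0]
force: [-0.1, -0.4, -0.9]
width: 0.22
[0.624  0.085  0.2025] [-0.1136 -0.3631 -0.9121] [-0.0397  0.0109 -0.0114]
(282, 195)
(270, 180)
(265, 150)
side band [292.7002 204.2668] guide [292.7631 205.4506]
scene band [288.8167 171.528 ] guide [288.9112 173.0317]
wrist band [315.9899 232.0334] guide [316.0102 229.3854]
{'location': [362.3, 240.2], 'score': 0.85}
{'location': [374.3, 262.5], 'score': 0.83}
```

View pics/w14c.png

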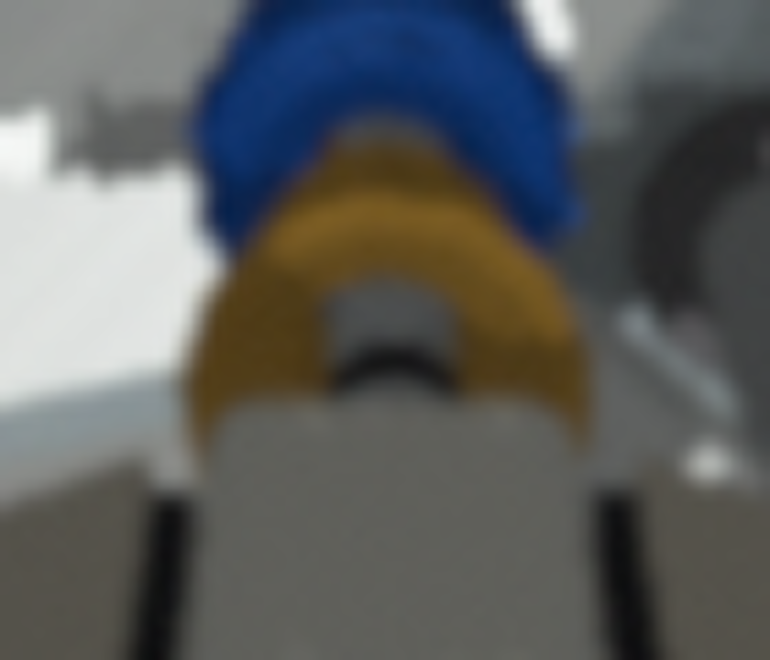

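View pics/s14.png

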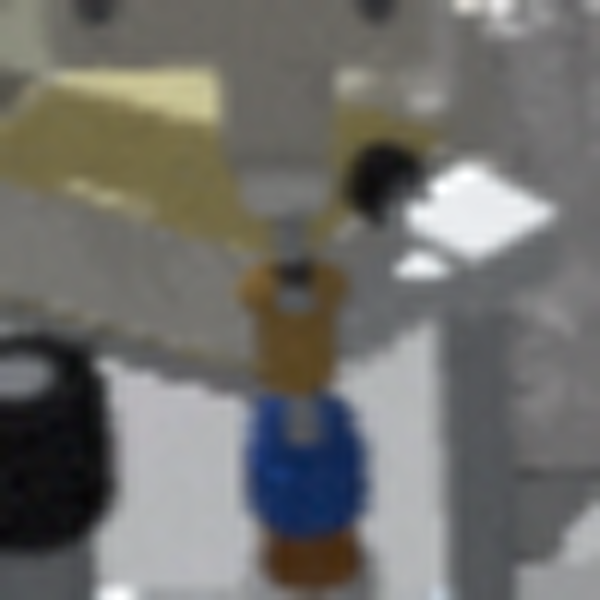

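View pics/d14.png

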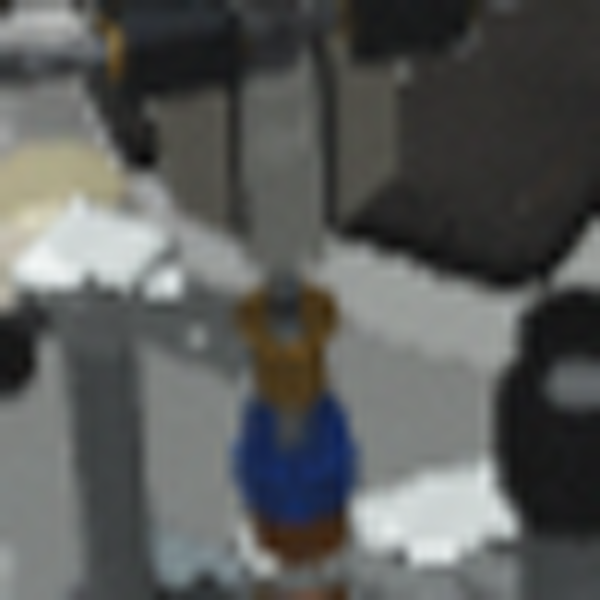

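The stem shows in the gap and enters the blue cap. The band is about 4 mm above the mouth by both kinematics and the scene view, so I lower by that much.

```bash
python3 -m creep '[{"translation":[0,0,0.0022],"rot":[0,0,0],"jaw":0.012},{"translation":[0,0,0.002],"rot":[0,0,0],"jaw":0.012},{"translation":[0,0,0],"rot":[0,0,0],"jaw":0.012},{"translation":[0,0,0],"rot":[0,0,0],"jaw":0.012},{"translation":[0,0,0],"rot":[0,0,0],"jaw":0.012},{"translation":[0,0,0],"rot":[0,0,0],"jaw":0.012}]'
python3 - <<'E'
from h import *
np.set_printoptions(precision=4,suppress=True)
s=arm.observe();p=s['position'];print(p,s['force'],s['ft_torque'],s['width'])
im=optics.get_image('wrist')
print(crop('wrist','w15c',(317,225),70,60,11,im))
print(crop('side','d15',(295,205),40,40,15))
im=optics.get_image('scene');print(crop('scene','s15',(290,175),40,40,15,im)); cv2.imwrite('pics/s15f.png',im[:,:,::-1])
for n in ['side','scene','wrist']: print(n,'band',proj(n,p-[0,0,.0458]),'guide',proj(n,(p[0],p[1],.152)))
E
```

```text
clock: 17.73
position: [0.6241, 0.0851, 0.1986]
ee_rot: [1.394, 2.815, 0.0]
force: [0.6, 0.1, -1.4]
width: 0.213
[0.6241 0.0851 0.1986] [ 0.5722  0.0565 -1.3789] [-0.0301  0.0187 -0.0356] 0.2133202285389639
(282, 195)
(275, 185)
(270, 155)
side band [292.7088 205.2526] guide [292.7192 205.4484]
scene band [288.9133 172.7593] guide [288.9289 173.0079]
wrist band [316.3281 232.4627] guide [316.3306 232.0139]
```

View pics/w15c.png

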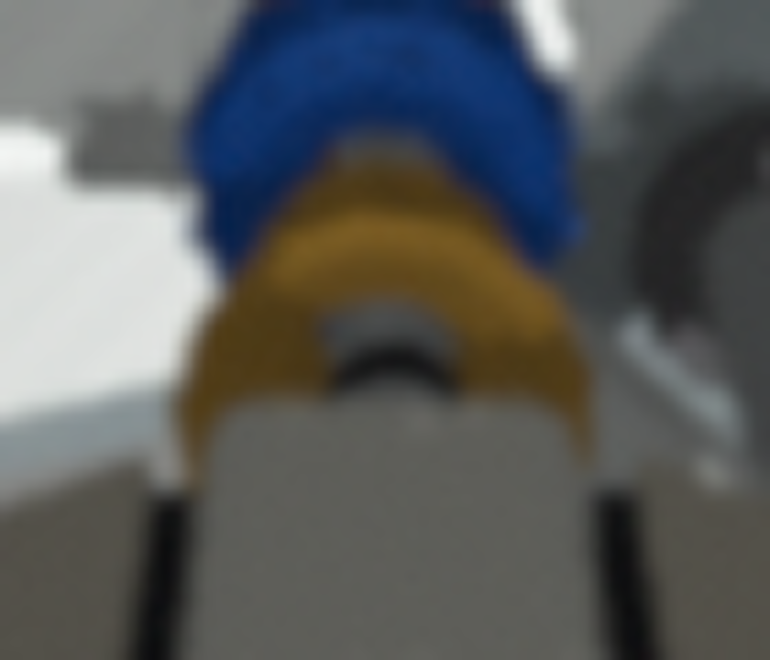

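View pics/s15.png

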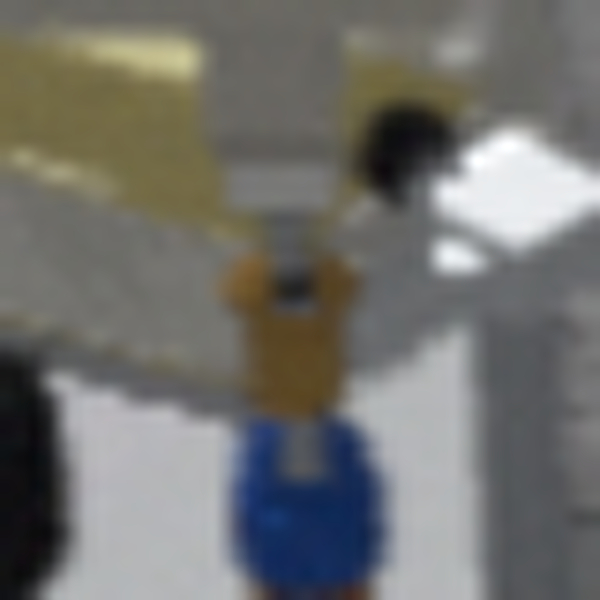

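View pics/d15.png

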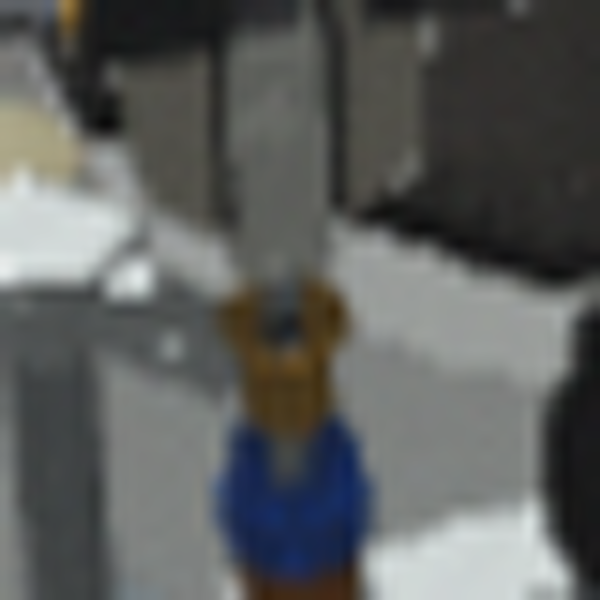

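View pics/s15f.png

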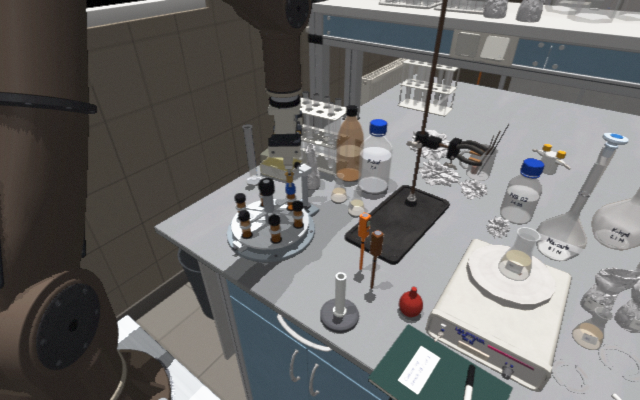

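The band now sits level with the mouth: scene has the band at y≈174.0 and the mouth at ≈173.8, and kinematics give 152.8 mm against 152. The stem is upright, force is about 1.5 N, and the surroundings are unchanged. I hand in.

```bash
python3 -c "
from cell import arm
print(arm.sign_off())"
```

```text
the job is handed in; nothing more can be done
None
```

The job is done and handed in at about 18 s, with no verdict reported. I turned the carousel one station clockwise by its knob and let go. I then drew the white thermometer from its stand and threaded it through the brass guide and the blue cap. It is still held upright by its handle.

**Last checks**
- **Blue tube:** the side view showed the blue cap straight under the guide after I let go.
- **Depth:** the band is level with the guide mouth to about 1 mm, at 152.8 mm by kinematics against 152 mm, and level in the scene view. The tip is about 61 mm up, some 20 mm clear of the tube's floor.
- **Force:** readings while threading and at the end stayed below about 2 N.
- **Surroundings:** the look-alikes, flasks and bulb show no change in the scene view.

**Disagreements**
- **Guide position:** before insertion, the three cameras differed by 1–2 mm on where the guide is. I settled it by measuring the tip against the guide, and the stem then went in without contact force.
- **Band detection:** the network, tried once just before the last lowering, found only the look-alikes' bands. I judged the band height by eye and by kinematics.

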